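Put the archive's hand stamps away after photographing

TASK

The photographing is finished: put the three brass hand stamps with wooden handles away, each standing upright and flat on the floor of the wooden tray that has the shape of its base (round, square, oblong). One of them is still held under the sprung hold-down arm: lift that arm up and over until it stays open by itself before you take that stamp out, and leave the arm open. Never tip a stamp over.

Things in the scene. Friction and masses are not known exactly. Their poses are not given: they have to be found in the camera images.
- round_stamp (a point): loose brass hand stamp, round disc base, 46 mm across, 10 mm thick; on its middle an upright round handle: neck 18 mm thick up to 20 mm, then dark wood 24 mm thick up to the top at 70 mm. 0.15 to 0.3 kg. Point: its centre, 35 mm above its underside; z up. Best gripped 40 to 55 mm above its underside. One of the three stamps, any, starts under the pad of the hold-down arm.
- square_stamp (a point): loose brass hand stamp, square base, 44 x 44 mm, x and y along its sides, 10 mm thick; on its middle an upright round handle: neck 18 mm thick up to 20 mm, then dark wood 24 mm thick up to the top at 70 mm. 0.15 to 0.3 kg. Point: its centre, 35 mm above its underside; z up. Best gripped 40 to 55 mm above its underside. One of the three stamps, any, starts under the pad of the hold-down arm.
- oblong_stamp (a point): loose brass hand stamp, oblong base, 66 mm along its x by 28 mm along its y, 10 mm thick; on its middle an upright round handle: neck 18 mm thick up to 20 mm, then dark wood 24 mm thick up to the top at 70 mm. 0.15 to 0.3 kg. Point: its centre, 35 mm above its underside; z up. Best gripped 40 to 55 mm above its underside. One of the three stamps, any, starts under the pad of the hold-down arm.
- tray_round: shallow light-wood tray, round, outside 80 mm, inside 68 mm across; floor 3 mm above the table, rim 9 mm above the table. Fixed. Origin: centre of its underside, on the table; z up.
- tray_square: shallow light-wood tray, square, outside 78 mm, inside 66 mm, x and y along its sides; floor 3 mm above the table, rim 9 mm above the table. Fixed. Origin: centre of its underside, on the table; z up.
- tray_oblong: shallow light-wood tray, oblong, outside 100 x 62 mm, inside 88 mm along its x by 50 mm along its y; floor 3 mm above the table, rim 9 mm above the table. Fixed. Origin: centre of its underside, on the table; z up.
- hold_arm (a joint): angle of the steel U-shaped hold-down arm, rad: about 0 = down, pad on the held stamp; grows as it is lifted; stop at 2.3 (leaning back). Spring and weight pull it down with about 2.5 N at the bar; past its hold-open point (about 1.9, somewhat beyond upright) it falls back and stays open by itself.
- clamp_bar (a point): middle of the round grip bar (10 mm thick, 79 mm clear between the side rails, along y) at the arm's free end, 145 mm from the hinge axis, 78 mm above the table when the arm is down. Can be pinched from above, a finger each side, between the rails; it turns between the fingers as the arm swings. Moves and turns with the arm; at its highest 225 mm up, 186 mm when open.
- clamp_hinge (a point): middle of the arm's hinge axis on the fixed grey stand, 78 mm above the table. x level from bar towards hinge, y along the axis, z up. Arm down: it lies along -x (pad at 80 mm, bar at 145 mm); it swings up and over towards +x. Stand: 116 mm wide, up to 85 mm high, from 15 mm on the -x to 40 mm on the +x side of the axis.
- stand_spot (a point): point on the table right under the arm's pad, 80 mm on the bar side of the hinge; the held stamp stands within 6 mm of it, on the table (the grey card there is flush). Fixed; axes as the hinge's.
Mind the look-alikes: they are no part of the job. What is shaped like the part that bears round_stamp but green is not meant.

How it is judged:
On the way:
1. the hold-down arm is lifted past its hold-open point while the held stamp still stands at its spot (value of joint hold_arm above 1.95 rad and horizontal distance between any of round_stamp, square_stamp, oblong_stamp and stand_spot below 0.03 m), for 0.2 s.
At the end, for the whole second after the job is handed in: Each stamp stands upright (within 0.08 rad) on the floor of the tray of its own shape, its middle within 16 mm of the tray's middle, released and at rest; the hold-down arm stands open by itself (joint above 1.95 rad) (value of joint hold_arm above 1.95 rad and horizontal distance between round_stamp and tray_round below 0.016 m and z of round_stamp in the frame of tray_round below 0.041 m and angle between each of round_stamp, square_stamp, oblong_stamp's own z axis and vertical below 0.08 rad and linear speed of each of stamp_round, stamp_square, stamp_oblong below 0.02 m/s and horizontal distance between square_stamp and tray_square below 0.016 m and z of square_stamp in the frame of tray_square below 0.041 m and horizontal distance between oblong_stamp and tray_oblong below 0.016 m and z of oblong_stamp in the frame of tray_oblong below 0.041 m); the robot touches nothing.
It fails at once if a stamp is tipped over (angle between any of round_stamp, square_stamp, oblong_stamp's own z axis and vertical above 0.8 rad).
It also fails if it takes over 122 s, if anything falls off the work surface, if the arm or the gripper's body presses on something with over 40 N, if the wrist force passes 120 N, or if a joint passes its speed limit or range.

ROBOT

A 7-joint arm with a two-finger parallel gripper is mounted at the origin on the work surface. World frame = base frame: x ahead of the robot, y to its left, z up, the work surface at z = 0. Lengths are in m, angles in rad, forces in N, time in s.
With the tool pointing down it reaches from about 0.425 to 0.875 m from the base axis. Payload 4.7 kg.
Tool frame: the origin (TCP) lies on the centre line of the jaws, within the pads' length; the fingertips stand 14 mm ahead of it and the grasp point (between the pads) lies 5 mm behind it; z points along the fingers, x is the direction in which the jaws open and shut, and the axes are right-handed (so a half turn about z gives the same grasp; the last joint's range is limited). The gripper opens to 87 mm and grips with 3 to 60 N. Pads are 19 mm wide; open, the fingers measure 117 mm over their backs; the gripper's body (75 mm by 190 mm) begins 51 mm behind the grasp point.
Start: joints at [1.281, 0.321, -0.07, 1.45, 0.023, 1.371, -0.057], TCP at [0.194, -0.62, 0.215] pointing down, gripper open.
Joint ranges: [-2.86, 2.86], [-0.3, 2.09], [-1.38, 1.24], [0.06, 2.45], [-1.56, 4.7], [0.09, 2.05], [-2.69, 2.69]. Speed limits (rad/s): [2.57, 2.57, 3.14, 3.14, 3.14, 3.14, 3.14].

INTERFACE

Orientations are given as a rotation vector (axis times angle).
In Python, from bench import ctrl gives the robot as it stands.
- The arm moves only by the tool drive_tool, never from a script. Its argument "rows" is a list that holds one entry, the list of rows, each a list of 5 numbers: the shift along the tool's x, y, z scaled (see below), then the turn about the tool's z scaled (see below), then the closure in counts, from 0 (fully open) to 255 (shut). In form: [[[dx, dy, dz, spin, jaw], ...]]. A call has 1 to 20 rows; each row is the pose to reach, as a shift and turn from the pose commanded when the call began, along the tool's axes at that moment, turning the shorter way round; what a row does not reach only later rows make up. The controller multiplies each number of a shift by 300 mm and each number of a turn by pi rad. A row lasts 1/8 s, in which the tool goes at most 62.5 mm and 10.7 degrees, less where a joint would pass 70% of its speed; a pose out of reach is approached as far as the arm can. A call with a number of a shift or a turn outside -1 to 1 is refused whole. A call with a gripper value outside its range is refused whole. The fingers move at their own pace and stop on an object; "grip_force" is the grip in N (left out, the last holds). Time passes only in rows, so rows that repeat a pose let the fingers close. It gives the time, the measured TCP pose, the force and the opening at its end, in the units of the state.
- ctrl.get_state(): the state, without advancing time (a new reading comes with each control period).
- ctrl.get_image(name): name is "scene" or "top" or "wrist"; returns a dict with "img" (420x560x3 uint8, blue, green, red), "camera_matrix" (3x3 intrinsics, pixels), "k1" (the pictures are not rectified: a ray, as slopes to the right and down, at radius r is drawn at 1 + k1 r^2 times it, then the intrinsics apply), "R" (3x3) and "t" (3): a world point X has camera coordinates R X + t. Camera axes: x right, y down, z forward; pixel columns grow to the right and rows downward; lengths in m; the calibration is good to about 2 mm. A picture is of the moment at which its call begins. There is no depth.
- ctrl.close_job(): hands the job in, once; it reports no verdict.
The state is a dict: "time": time; "joint_positions": joint angles; "qd": joint speeds; "joint_torque": joint torques, N m; "position": TCP position; "tool_rot": TCP orientation; "ft_force": force on the tool from outside, world axes, zero at the start; "torque": the same for the moment, N m; "grip_width": opening from 0.0 (shut) to 1.0 (fully open).
Only numpy, scipy, OpenCV 4.12 (cv2) and the standard library are available. Lean on these libraries where they do the work, as an engineer would, in place of code of your own. Each camera call takes 0.05 s, during which the arm holds its last target.

## Working session

There is one attempt and no reset: what is moved stays moved. The work goes in short steps, Python scripts to look and compute and a tool call to move; the robot and the scene stay as the last step left them, time stands still between calls to the robot, and variables do not carry over. Pictures are saved under pics/ and viewed, and the job is handed in when it is done.

Besides the shell and the picture viewer there is one more tool, called after "Request:" in YAML: its name, and indented under it one key for each argument. drive_tool: Moves the arm, as the interface text tells. Its arguments: {"type":"object","properties":{"rows":{"type":"array"},"grip_force":{"type":"number"}},"required":["rows"]}

```bash
ls; mkdir -p pics; python3 - <<'E'
from bench import ctrl
import cv2,numpy as np
s=ctrl.get_state()
for k,v in s.items(): print(k,v)
for n in ["scene","top","wrist"]:
    d=ctrl.get_image(n); cv2.imwrite(f"pics/{n}0.png",d["img"]); print(n,d["camera_matrix"],d["k1"],d["R"],d["t"])
E
```

```text
pics
time 0.0
joint_positions [ 1.28107886  0.32184412 -0.07010287  1.45168894  0.02259352  1.37080391
 -0.05689867]
qd [ 0.00027154 -0.00026233 -0.00040089 -0.00014184 -0.00017338 -0.00036725
 -0.00071222]
joint_torque [ 2.95776736e-04 -4.91292143e+01 -4.03476460e-01 -3.12529421e+01
 -6.38942141e-02  4.39342414e-02  1.60000941e-04]
position [ 0.19424824 -0.61968939  0.21414096]
tool_rot [-2.53118729  1.85899451  0.00255538]
ft_force [0.36204251 0.10651761 0.99735906]
torque [-0.01391102 -0.04926209 -0.01000656]
grip_width 1.0021762417992686
scene [[398.46525881   0.         283.68880601]
 [  0.         398.46525881 210.21010702]
 [  0.           0.           1.        ]] 0.01747451538749722 [[-0.01564421  0.99985157  0.00721731]
 [ 0.79221896  0.01679873 -0.61000567]
 [-0.61003637 -0.00382536 -0.79236418]] [-0.00226457 -0.35256383  1.28300517]
top [[402.10794485   0.         282.79538865]
 [  0.         402.10794485 209.61587957]
 [  0.           0.           1.        ]] -0.033793775850474425 [[-0.0101253  -0.99992928 -0.00623771]
 [-0.99247443  0.01081071 -0.12197389]
 [ 0.12203269  0.00495574 -0.99251371]] [-0.00695546  0.51545838  1.04363311]
wrist [[310.3095302    0.         277.21027599]
 [  0.         310.3095302  209.76609753]
 [  0.           0.           1.        ]] -0.05547468920294694 [[ 0.29820796 -0.95449834 -0.00222107]
 [-0.9141693  -0.28627593  0.28695049]
 [-0.27452961 -0.08354048 -0.95794284]] [-0.64989999 -0.03447234  0.39167501]
```

View pics/scene0.png

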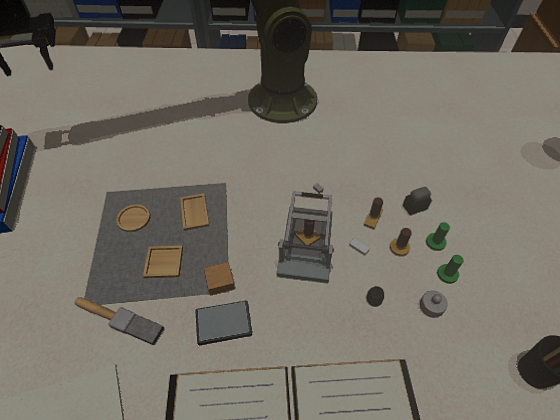

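View pics/top0.png

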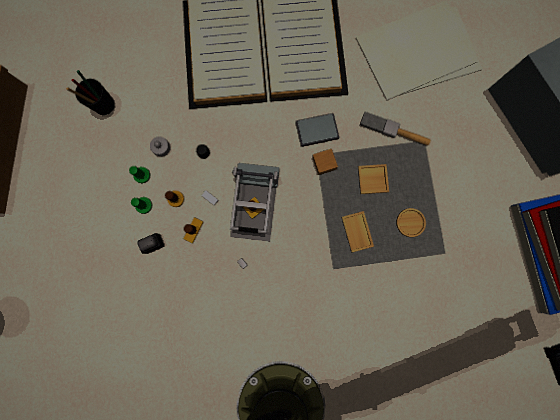

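View pics/wrist0.png

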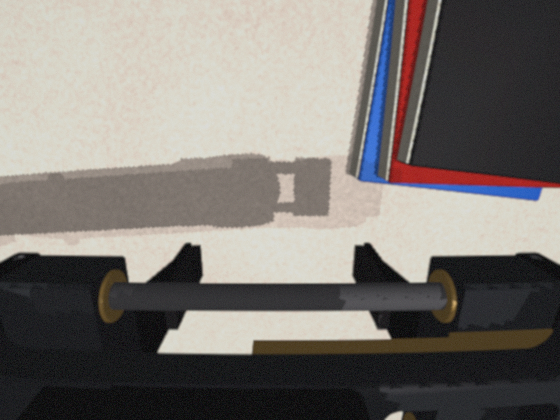

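```bash
cat > h.py <<'E'
import cv2,numpy as np
from scipy.spatial.transform import Rotation as Ro
from bench import ctrl
def snap(n,fn=None):
    d=ctrl.get_image(n)
    if fn: cv2.imwrite(fn,d["img"])
    return d
def proj(d,X):
    c=np.asarray(X,float)@np.array(d["R"]).T+np.array(d["t"]); s=c[...,:2]/c[...,2:]
    r2=(s**2).sum(-1,keepdims=True); s=s*(1+d["k1"]*r2); K=np.array(d["camera_matrix"])
    return s*[K[0,0],K[1,1]]+[K[0,2],K[1,2]]
def unp(d,uv,z):
    K=np.array(d["camera_matrix"]); s0=(np.asarray(uv,float)-[K[0,2],K[1,2]])/[K[0,0],K[1,1]]
    s=s0.copy()
    for _ in range(20): s=s0/(1+d["k1"]*(s**2).sum(-1,keepdims=True))
    R=np.array(d["R"]);t=np.array(d["t"]); C=-R.T@t
    v=np.concatenate([s,np.ones(s.shape[:-1]+(1,))],-1)@R
    return C+v*((z-C[2])/v[...,2])[...,None]
def crop(d,box,f,fn,pts=None):
    x0,y0,x1,y1=box
    im=cv2.resize(d["img"][y0:y1,x0:x1],None,fx=f,fy=f,interpolation=cv2.INTER_CUBIC)
    im=cv2.convertScaleAbs(im,alpha=1.5,beta=15)
    for i in range(x0,x1,10): cv2.line(im,((i-x0)*f,0),((i-x0)*f,8 if i%50 else 16),(255,0,255),1); (i%20==0) and cv2.putText(im,str(i),((i-x0)*f,24),0,.35,(255,0,255),1)
    for i in range(y0,y1,10): cv2.line(im,(0,(i-y0)*f),(8,(i-y0)*f),(255,0,255),1); (i%20==0) and cv2.putText(im,str(i),(10,(i-y0)*f+4),0,.35,(255,0,255),1)
    if pts is not None:
        for p in np.asarray(pts).reshape(-1,2): cv2.circle(im,(int(round((p[0]-x0+.5)*f)),int(round((p[1]-y0+.5)*f))),2,(0,255,255),-1)
    cv2.imwrite(fn,im)
E
python3 - <<'E'
from h import *
t=snap("top");s=snap("scene")
crop(t,(110,140,310,275),4,"pics/t1.png")
crop(t,(300,125,460,275),4,"pics/t2.png")
crop(s,(260,170,480,320),3,"pics/s1.png")
crop(s,(80,170,250,310),4,"pics/s2.png")
E
```

```text
(no output)
```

View pics/t1.png

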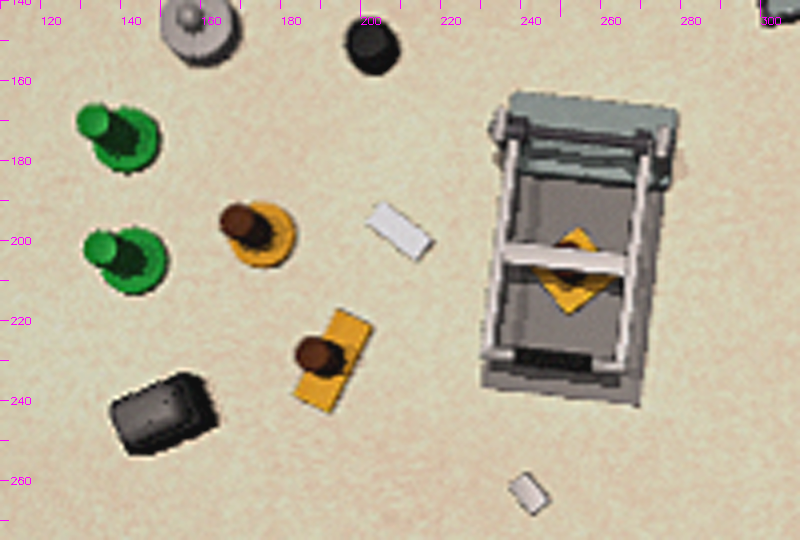

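View pics/t2.png

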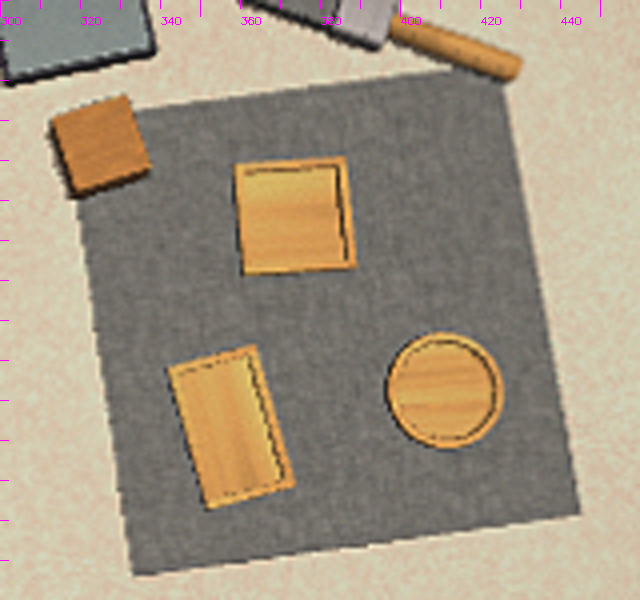

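View pics/s1.png

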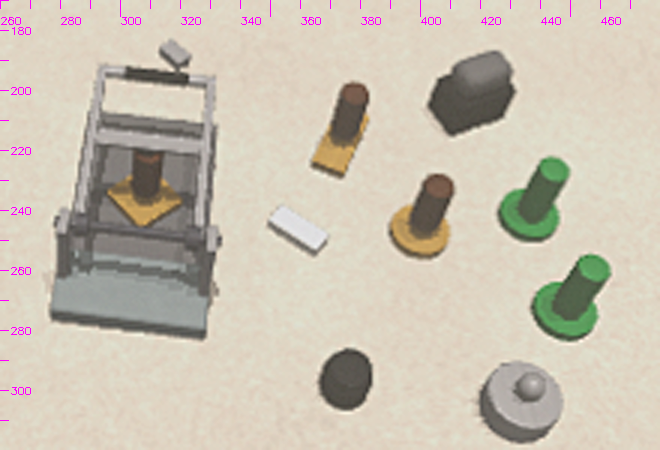

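View pics/s2.png

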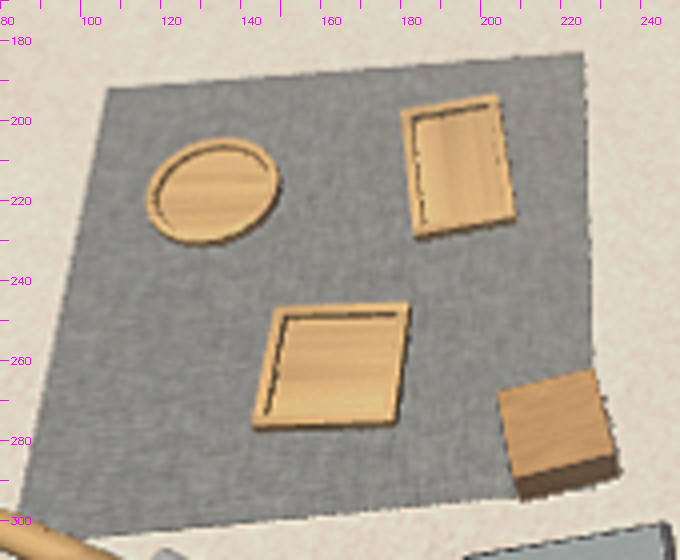

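```bash
cat > m1.py <<'E'
from h import *
t=snap("top");s=snap("scene")
def T1(l,o=(110,140),f=4): return (np.array(l,float)+.5)/f-.5+np.array(o)
def show(n,d,uv,z):
    P=unp(d,uv,z); print(n,np.round(P[:,:2]*1000,1).tolist(), 'mean',np.round(P[:,:2].mean(0)*1000,1))
    return P
o1=(110,140);o2=(300,125)
show('rnd top',t,T1([[239,222]]),.07); show('rnd base',t,T1([[257,228]]),.01)
show('obl top',t,T1([[315,356]]),.07); P=show('obl base',t,T1([[338,308],[374,326],[331,413],[293,395]]),.01)
print([np.linalg.norm(P[i]-P[i-1]) for i in range(4)])
show('sq base',t,T1([[577,227],[614,272],[570,313],[536,268]]),.01)
show('bar',t,T1([[553,359],[515,355],[592,364],[490,353],[505,353],[617,364],[632,364]]),.078)
show('hinge',t,T1([[495,122],[660,140]]),.078)
show('tr rnd',t,T1([[445,391],[387,391],[503,391]],o2),.009)
show('tr sq',t,T1([[235,163],[346,157],[356,267],[244,274]],o2),.009)
show('tr obl',t,T1([[168,367],[256,346],[295,487],[208,508]],o2),.009)
print('scene')
o=(260,170)
show('rnd top',s,T1([[437,185]],o,3),.07)
show('obl top',s,T1([[353,93]],o,3),.07)
show('sq base',s,T1([[108,196],[146,225],[182,200]],o,3),.01)
show('bar',s,T1([[156,75],[102,69],[210,79]],o,3),.078)
show('hinge',s,T1([[62,215],[214,236]],o,3),.078)
o=(80,170)
show('tr rnd',s,T1([[214,191]],o),.009)
show('tr sq',s,T1([[278,308],[411,303],[396,424],[254,427]],o),.009)
show('tr obl',s,T1([[402,108],[498,95],[516,216],[416,239]],o),.009)
E
python3 m1.py
```

```text
rnd top [[551.8, 282.0]] mean [551.8 282. ]
rnd base [[557.3, 286.9]] mean [557.3 286.9]
obl top [[464.0, 230.7]] mean [464.  230.7]
obl base [[501.4, 230.0], [488.8, 205.2], [429.9, 233.6], [442.3, 259.7]] mean [465.6 232.1]
[np.float64(0.066107354764115), np.float64(0.02785063634484747), np.float64(0.06539478800803304), np.float64(0.028917382071765172)]
sq base [[555.4, 66.6], [524.1, 41.4], [496.3, 71.5], [527.4, 94.7]] mean [525.8  68.5]
bar [[460.0, 76.8], [462.8, 101.0], [456.5, 51.9], [464.2, 116.9], [464.1, 107.3], [456.4, 36.0], [456.3, 26.5]] mean [460.   73.8]
hinge [[614.2, 114.5], [601.0, 7.6]] mean [607.6  61. ]
tr rnd [[479.3, -360.7], [479.8, -321.1], [478.9, -400.5]] mean [ 479.3 -360.8]
tr sq [[639.3, -222.8], [642.7, -300.0], [565.5, -303.5], [561.4, -226.3]] mean [ 602.2 -263.1]
tr obl [[497.8, -172.3], [511.6, -232.8], [415.4, -255.9], [402.0, -196.7]] mean [ 456.7 -214.4]
scene
rnd top [[552.4, 281.5]] mean [552.4 281.5]
obl top [[465.6, 230.4]] mean [465.6 230.4]
sq base [[526.8, 39.1], [553.5, 68.8], [529.4, 98.0]] mean [536.6  68.6]
bar [[457.1, 75.0], [451.9, 32.4], [460.3, 117.4]] mean [456.4  74.9]
hinge [[589.9, 3.7], [605.5, 112.2]] mean [597.7  58. ]
tr rnd [[481.9, -360.9]] mean [ 481.9 -360.9]
tr sq [[565.7, -303.1], [560.8, -226.4], [640.0, -221.1], [643.2, -299.0]] mean [ 602.4 -262.4]
tr obl [[413.4, -257.4], [401.2, -197.5], [497.0, -173.3], [515.2, -231.2]] mean [ 456.7 -214.8]
```

```bash
cat >> h.py <<'E'
def wrap(a): return (a+180)%360-180
def plan(wps,half=True,base=None):
    s=ctrl.get_state(); p=np.array(s["position"]); R=Ro.from_rotvec(s["tool_rot"]).as_matrix()
    y0=np.degrees(np.arctan2(R[1,0],R[0,0]))
    print("t %.2f pos %s yaw %.2f tilt %.2f q7 %.2f w %.3f F %s"%(s["time"],np.round(p*1000,1),y0,np.degrees(np.arccos(-R[2,2])),s["joint_positions"][6],s["grip_width"],np.round(s["ft_force"],1)))
    for x,y,z,yaw in wps:
        d=R.T@(np.array([x,y,z])-p)/.3
        sp=0 if yaw is None else -wrap(yaw-y0)/180
        print(np.round(d,4).tolist(),round(float(sp),4))
E
python3 - <<'E'
from h import *
plan([(.52,-.25,.215,-40),(.459,.076,.16,-5.6)])
E
```

```text
t 0.35 pos [ 194.4 -620.1  215. ] yaw -72.59 tilt 0.02 q7 -0.06 w 0.998 F [ 0.6 -0.5  0.4]
[-0.8525, -1.4048, 0.0003] -0.1811
[-1.9502, -1.5359, 0.1841] -0.3722
```

Request:
drive_tool:
  rows:
    - [[-0.2,-0.5,0,-0.05,152],[-0.4,-0.8,0,-0.1,152],[-0.6,-1.0,0,-0.15,152],[-0.75,-1.0,0,-0.2,152],[-0.9,-1.0,0,-0.25,152],[-1,-1.0,0,-0.3,152],[-1,-1.0,0,-0.372,152],[-1,-1.0,0,-0.372,152],[-1,-1.0,0,-0.372,152],[-1,-1.0,0,-0.372,152],[-1,-1.0,0,-0.372,152]]
  grip_force: 20

```text
time: 1.72
position: [0.3905, -0.2455, 0.215]
tool_rot: [-3.137, 0.159, 0.0]
ft_force: [0.2, -1.5, -0.4]
grip_width: 0.404
```

```bash
python3 - <<'E'
from h import *
plan([(.459,.076,.18,-5.6),(.459,.076,.14,-5.6)])
E
```

```text
t 1.73 pos [ 390.5 -245.5  215. ] yaw -5.80 tilt 0.03 q7 0.44 w 0.404 F [ 0.2 -1.5 -0.4]
[0.1188, -1.089, 0.1173] -0.0011
[0.1189, -1.089, 0.2507] -0.0011
```

Request:
drive_tool:
  rows:
    - [[0.119,-0.4,0,0,152],[0.119,-0.7,0.05,0,152],[0.119,-1,0.1,0,152],[0.119,-1,0.12,0,152],[0.119,-1,0.12,0,152],[0.119,-1,0.12,0,152],[0.119,-1,0.12,0,152],[0.119,-1,0.12,0,152]]

```text
time: 2.72
position: [0.4561, 0.0488, 0.1793]
tool_rot: [3.137, -0.16, -0.0]
ft_force: [0.1, -0.5, -0.2]
grip_width: 0.401
```

```bash
python3 - <<'E'
from h import *
plan([(.459,.076,.18,-5.6),(.459,.076,.073,-5.6)])
w=snap("wrist","pics/w2.png")
t=snap("top"); crop(t,(210,150,300,270),6,"pics/t3.png")
E
```

```text
t 2.73 pos [456.1  48.8 179.3] yaw -5.84 tilt 0.01 q7 -0.22 w 0.401 F [ 0.1 -0.5 -0.2]
[0.0003, -0.0911, -0.0024] -0.0013
[0.0003, -0.0912, 0.3542] -0.0013
```

View pics/w2.png

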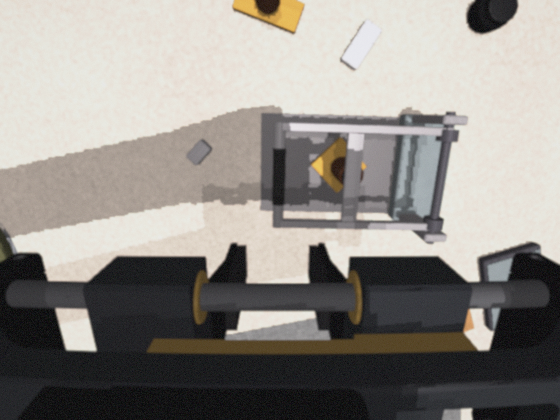

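```bash
python3 - <<'E'
from h import *
w=snap("wrist")
print(unp(w,np.array([[280,175],[280,127],[278,223],[280,150],[280,205]]),.078))
print(proj(w,np.array([[.459,.076,.078],[.464,.1155,.078],[.455,.0365,.078],[.6033,.062,.078],[.6086,.115,.078],[.598,.009,.078]])))
crop(w,(250,100,480,250),3,"pics/w3.png")
E
```

```text
[[0.46167362 0.07774262 0.078     ]
 [0.46577739 0.11865863 0.078     ]
 [0.45538271 0.03343272 0.078     ]
 [0.46385011 0.0994511  0.078     ]
 [0.45893506 0.05040358 0.078     ]]
[[277.18489227 177.2460847 ]
 [278.28872154 131.01871235]
 [277.24748618 219.90106976]
 [438.96502532 176.88074729]
 [447.18937516 115.26586953]
 [430.87870406 232.609022  ]]
```

View pics/w3.png

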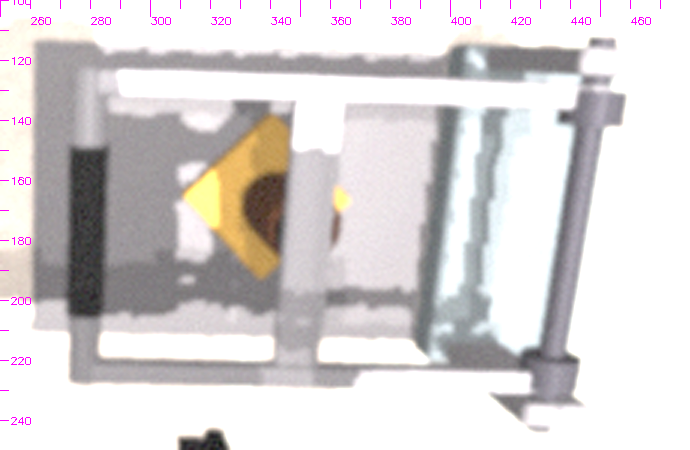

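Request:
drive_tool:
  rows:
    - [[0.013,-0.091,0.05,0,152],[0.013,-0.091,0.1,0,152],[0.013,-0.091,0.2,0,152],[0.013,-0.091,0.3,0,152],[0.013,-0.091,0.354,0,152],[0.013,-0.091,0.354,0,152],[0.013,-0.091,0.354,0,152],[0.013,-0.091,0.354,0,152]]

```text
time: 3.88
position: [0.4634, 0.0776, 0.0741]
tool_rot: [3.137, -0.155, 0.003]
ft_force: [0.3, 0.4, 0.0]
grip_width: 0.407
```

```bash
python3 - <<'E'
from h import *
plan([(.46,.076,.073,-5.6)])
w=snap("wrist","pics/w4.png")
s=snap("scene"); crop(s,(250,150,380,300),4,"pics/s4.png")
E
```

```text
t 3.88 pos [463.4  77.6  74.1] yaw -5.64 tilt 0.12 q7 -0.41 w 0.407 F [0.3 0.4 0. ]
[-0.0108, 0.0063, 0.0035] -0.0002
```

View pics/w4.png

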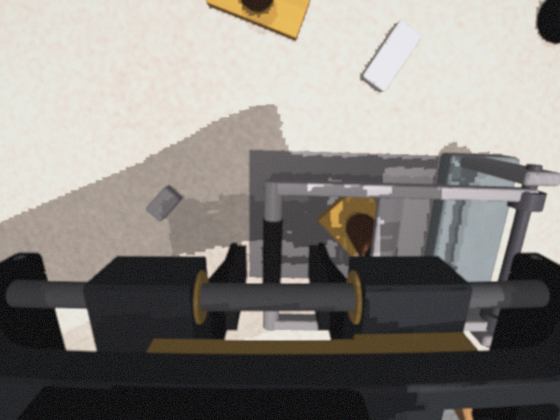

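View pics/s4.png

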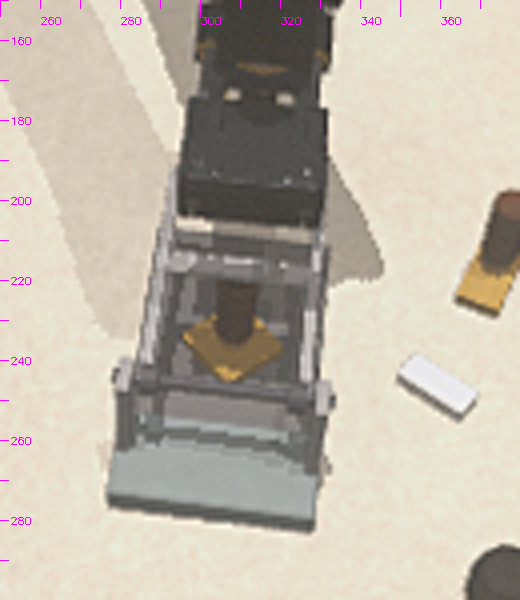

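Request:
drive_tool:
  rows:
    - [[-0.009,0.005,0.003,0,152],[-0.009,0.005,0.003,0,200],[-0.009,0.005,0.003,0,255],[-0.009,0.005,0.003,0,255],[-0.009,0.005,0.003,0,255],[-0.009,0.005,0.003,0,255],[-0.009,0.005,0.003,0,255],[-0.009,0.005,0.003,0,255]]
  grip_force: 25

```text
time: 4.97
position: [0.46, 0.0763, 0.0722]
tool_rot: [-3.138, 0.155, -0.001]
ft_force: [3.8, 0.6, -3.3]
grip_width: 0.089
```

```bash
python3 - <<'E'
from h import *
H=np.array([.6045,.062,.078]); s=ctrl.get_state(); p=np.array(s["position"])
# keep actual grip as start: place arc relative to gripped pose
u=np.array([np.cos(np.radians(-5.6)),np.sin(np.radians(-5.6)),0]);z=np.array([0,0,1])
L=[]
for th in np.arange(.15,2.26,.15):
    q=p+.145*((1-np.cos(th))*u+np.sin(th)*z); L.append((*q,None))
plan(L)
E
```

```text
t 4.97 pos [460.   76.3  72.2] yaw -5.64 tilt 0.05 q7 -0.41 w 0.089 F [ 3.8  0.6 -3.3]
[0.0055, -0.0, -0.0722] 0.0
[0.0217, -0.0, -0.1428] 0.0
[0.0483, -0.0001, -0.2102] 0.0
[0.0846, -0.0001, -0.2728] 0.0
[0.1299, -0.0001, -0.3294] 0.0
[0.1832, -0.0002, -0.3785] 0.0
[0.2432, -0.0002, -0.4191] 0.0
[0.3086, -0.0003, -0.4502] 0.0
[0.3779, -0.0003, -0.4713] 0.0
[0.4495, -0.0004, -0.4818] 0.0
[0.522, -0.0004, -0.4814] 0.0
[0.5935, -0.0005, -0.4702] 0.0
[0.6626, -0.0005, -0.4485] 0.0
[0.7277, -0.0006, -0.4166] 0.0
[0.7872, -0.0006, -0.3754] 0.0
```

Request:
drive_tool:
  rows:
    - [[0.0015,0,-0.036,0,255],[0.0055,0,-0.072,0,255],[0.012,0,-0.108,0,255],[0.022,0,-0.143,0,255],[0.034,0,-0.177,0,255],[0.048,0,-0.21,0,255],[0.048,0,-0.21,0,255]]

```text
time: 5.85
position: [0.4748, 0.075, 0.136]
tool_rot: [-3.138, 0.155, -0.002]
ft_force: [-0.4, -0.3, -0.4]
grip_width: 0.007
```

```bash
python3 - <<'E'
from h import *
plan([])
w=snap("wrist","pics/w5.png")
s=snap("scene"); crop(s,(250,150,380,300),4,"pics/s5.png")
E
```

```text
t 5.85 pos [474.8  75.  136. ] yaw -5.64 tilt 0.08 q7 -0.35 w 0.007 F [-0.4 -0.3 -0.4]
```

View pics/w5.png

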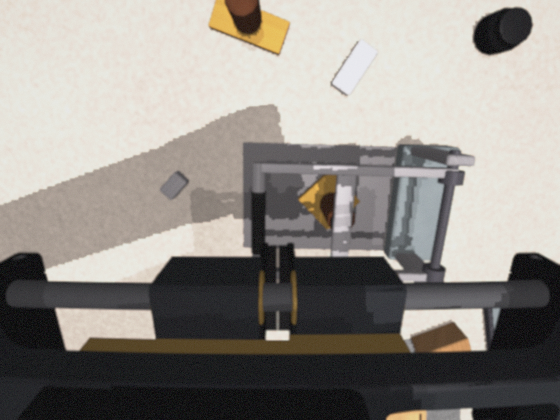

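View pics/s5.png

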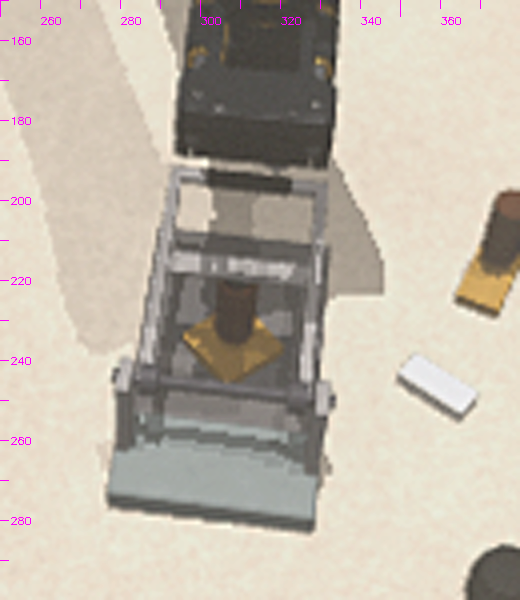

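```bash
python3 - <<'E'
from h import *
t=snap("top"); crop(t,(210,150,300,250),8,"pics/t6.png")
s=snap("scene"); crop(s,(280,180,345,250),10,"pics/s6.png")
w=snap("wrist"); crop(w,(230,140,350,280),5,"pics/w6.png")
E
```

```text
(no output)
```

View pics/t6.png

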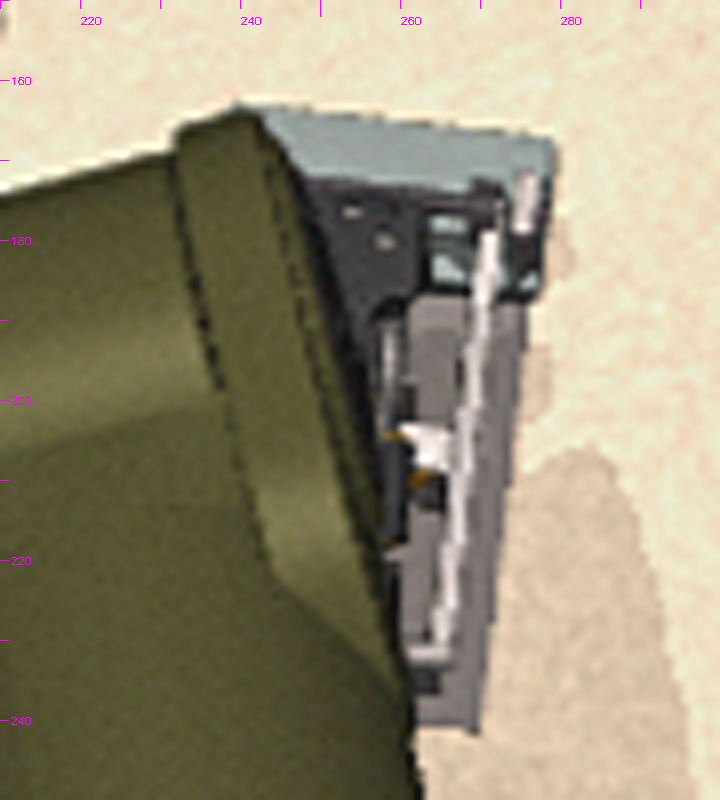

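View pics/s6.png

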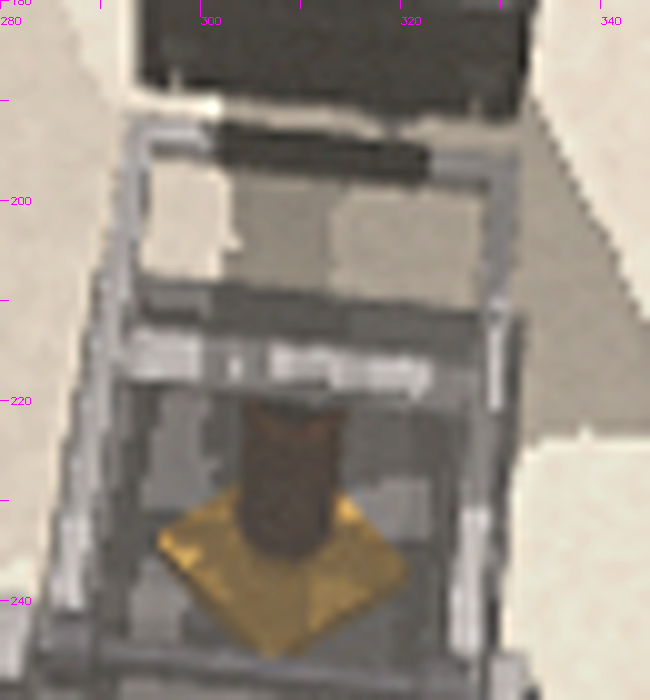

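View pics/w6.png

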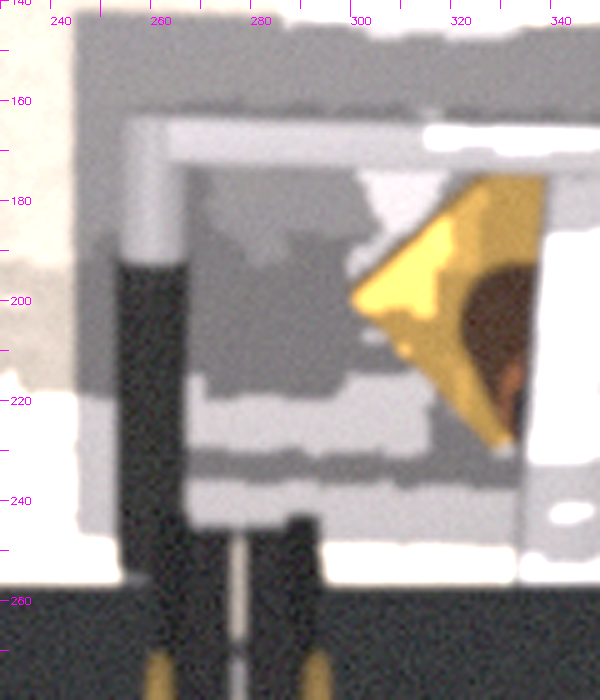

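```bash
cat >> h.py <<'E'
from scipy.optimize import least_squares
def tri(obs):
    f=lambda X: np.concatenate([proj(d,X)-np.array(uv) for d,uv in obs])
    r=least_squares(f,[.5,0,.05]); return r.x, np.round(r.fun,2)
E
python3 - <<'E'
from h import *
t=snap("top");s=snap("scene");w=snap("wrist")
print(tri([(w,(260.3,192.6)),(s,(322.6,196.0)),(t,(238.4,228.4))]))
print(tri([(w,(260.3,192.6)),(s,(322.6,196.0))]))
print(tri([(s,(322.6,196.0)),(t,(238.4,228.4))]))
print(tri([(s,(301.6,193.7)),(t,(257.6,230.6))]))
plan([])
E
```

```text
(array([0.4636597 , 0.10041487, 0.08115503]), array([-0.17,  0.02,  0.06,  0.12,  0.05, -0.47]))
(array([0.46380628, 0.10049014, 0.08157132]), array([-0.01,  0.04,  0.11,  0.06]))
(array([0.4625215 , 0.10051442, 0.08025011]), array([ 0.05, -0.  ,  0.05,  0.  ]))
(array([0.45643789, 0.05146278, 0.0801516 ]), array([ 0.14, -0.01,  0.15, -0.  ]))
t 6.25 pos [473.7  74.9 134.8] yaw -5.63 tilt 0.04 q7 -0.35 w 0.000 F [ 0.2 -0.7  0. ]
```

```bash
python3 - <<'E'
from h import *
s=snap("scene");w=snap("wrist");st=ctrl.get_state();p=np.array(st["position"])
for dz in (0.05,0.005,0,-.014): print(dz,proj(s,p+[0,0,dz]),proj(w,p+[0,0,dz]), [proj(w,p+[sx*.01*np.cos(.098),-sx*.01*np.sin(.098),dz]).round(1) for sx in(-1,1)])
cv2.imwrite("pics/s7.png",cv2.resize(s["img"][100:240,230:400],None,fx=4,fy=4,interpolation=cv2.INTER_CUBIC))
E
```

```text
0.05 [315.02397353 168.4432472 ] [276.58896807 301.01760768] [array([254., 301.]), array([299.2, 301. ])]
0.005 [313.60810742 182.52820788] [276.85172654 257.16460538] [array([259.6, 257.2]), array([294.1, 257.1])]
0 [313.45791442 184.02301765] [276.87345614 253.53931306] [array([260.1, 253.5]), array([293.7, 253.5])]
-0.014 [313.04451645 188.13809136] [276.92875774 244.31384224] [array([261.3, 244.3]), array([292.6, 244.3])]
```

View pics/s7.png

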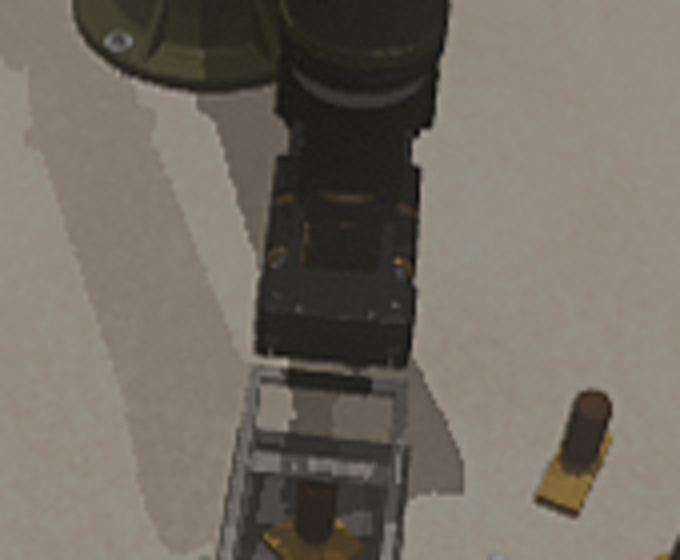

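```bash
python3 - <<'E'
from h import *
plan([(.461,.0765,.135,-5.6),(.461,.0765,.0750,-5.6)])
E
```

```text
t 6.35 pos [473.8  74.9 135. ] yaw -5.63 tilt 0.02 q7 -0.35 w 0.002 F [-0.1  1.   0.8]
[-0.0431, -0.001, -0.0] -0.0002
[-0.043, -0.001, 0.2] -0.0002
```

Request:
drive_tool:
  rows:
    - [[-0.043,0,0,0,152],[-0.043,0,0,0,152],[-0.043,0,0,0,152],[-0.043,0,0,0,152],[-0.043,0,0,0,152],[-0.043,0,0.1,0,152],[-0.043,0,0.2,0,152],[-0.043,0,0.2,0,152],[-0.043,0,0.2,0,170],[-0.043,0,0.2,0,190],[-0.043,0,0.2,0,210],[-0.043,0,0.2,0,255],[-0.043,0,0.2,0,255],[-0.043,0,0.2,0,255]]
  grip_force: 50

```text
time: 8.1
position: [0.4605, 0.0763, 0.0757]
tool_rot: [3.137, -0.154, -0.003]
ft_force: [-2.9, -0.2, 8.4]
grip_width: 0.016
```

```bash
python3 - <<'E'
from h import *
plan([])
w=snap("wrist"); crop(w,(200,140,400,300),4,"pics/w8.png")
plan([])
E
```

```text
t 8.10 pos [460.5  76.3  75.7] yaw -5.63 tilt 0.10 q7 -0.40 w 0.016 F [-2.9 -0.2  8.4]
t 8.15 pos [460.6  76.4  75.7] yaw -5.62 tilt 0.09 q7 -0.40 w 0.010 F [-3.8  0.5  7.9]
```

View pics/w8.png

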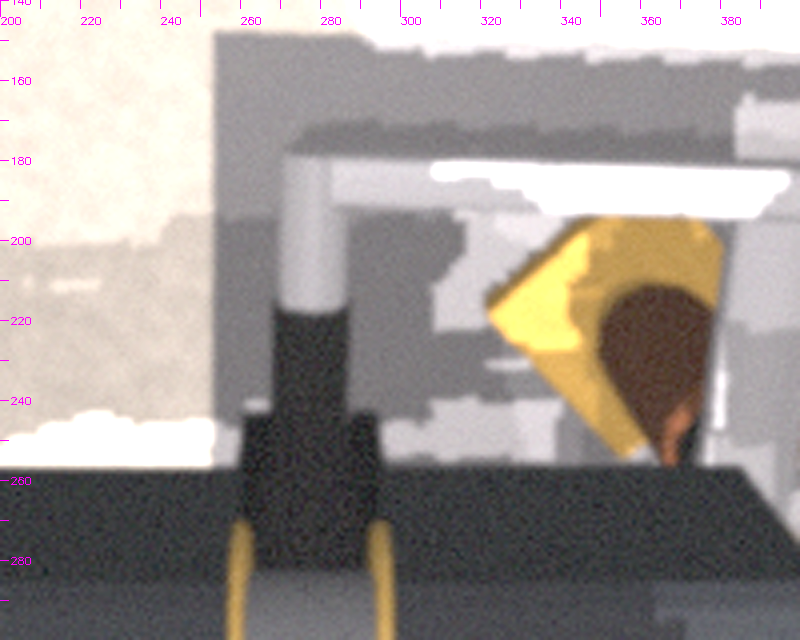

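```bash
python3 - <<'E'
from h import *
w=snap("wrist");s=snap("scene")
for z in (.078,.081,.085): print(proj(w,np.array([.4637,.1004,z])),proj(s,np.array([[.4637,.1004,z],[.465,.1155,z],[.4565,.0365,z]])))
crop(s,(280,150,350,250),6,"pics/s9.png")
plan([])
E
```

```text
[277.91193777 215.98057911] [[322.53779649 196.99303599]
 [328.98803102 197.52618173]
 [295.37863237 194.19471737]]
[277.91072145 217.62982367] [[322.64585868 196.17984288]
 [329.11262745 196.71355777]
 [295.41739992 193.37856539]]
[277.90903166 219.91610195] [[322.79080893 195.08912338]
 [329.27975722 195.6235953 ]
 [295.46939904 192.28390945]]
t 8.25 pos [460.7  76.4  75.8] yaw -5.62 tilt 0.07 q7 -0.40 w 0.002 F [-3.3 -0.2  8.1]
```

View pics/s9.png

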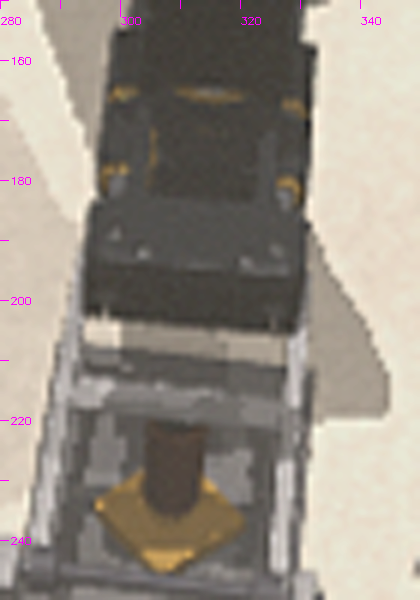

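Request:
drive_tool:
  rows:
    - [[0,0,-0.1,0,255],[0,0,-0.2,0,152],[0,0,-0.2,0,152],[0,0,-0.2,0,152],[0,0,-0.2,0,152],[0,0,-0.2,0,152],[0,0,-0.1,0,152],[0,0,0,0,152],[0,0,0,0,152],[0,0,0,0,152]]

```text
time: 9.5
position: [0.4617, 0.0765, 0.0759]
tool_rot: [-3.137, 0.154, -0.001]
ft_force: [0.4, -0.1, 0.3]
grip_width: 0.407
```

```bash
python3 - <<'E'
from h import *
plan([])
w=snap("wrist"); crop(w,(190,140,390,350),3,"pics/w9.png")
p=np.array(ctrl.get_state()["position"])
print(proj(w,np.array([[.460,.077,.081],[.4565,.0365,.081],[.4637,.1004,.081]])))
E
```

```text
t 9.50 pos [461.7  76.5  75.9] yaw -5.62 tilt 0.05 q7 -0.41 w 0.407 F [ 0.4 -0.1  0.3]
[[273.82677033 256.72890352]
 [274.89531085 316.4800462 ]
 [276.14489852 217.90707154]]
```

View pics/w9.png

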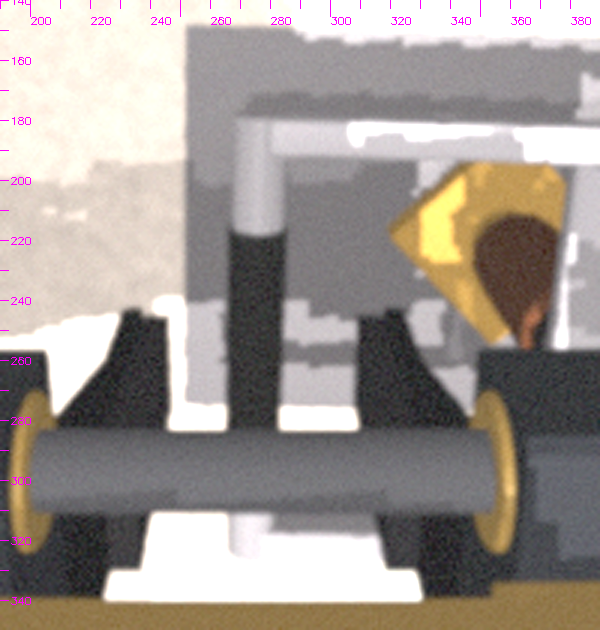

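Request:
drive_tool:
  rows:
    - [[-0.003,0,0.025,0,152],[-0.003,0,0.05,0,152],[-0.003,0,0.05,0,152],[-0.003,0,0.05,0,190],[-0.003,0,0.05,0,225],[-0.003,0,0.05,0,225],[-0.003,0,0.05,0,225],[-0.003,0,0.05,0,225]]
  grip_force: 20

```text
time: 10.55
position: [0.4602, 0.0763, 0.0601]
tool_rot: [3.138, -0.154, -0.0]
ft_force: [-0.5, -0.1, 0.7]
grip_width: 0.12
```

```bash
python3 - <<'E'
from h import *
plan([])
w=snap("wrist"); crop(w,(190,140,390,350),3,"pics/w10.png")
plan([])
E
```

```text
t 10.55 pos [460.2  76.3  60.1] yaw -5.63 tilt 0.01 q7 -0.43 w 0.120 F [-0.5 -0.1  0.7]
t 10.60 pos [460.1  76.3  60.1] yaw -5.63 tilt 0.01 q7 -0.43 w 0.123 F [-0.4  0.6  0.4]
```

View pics/w10.png

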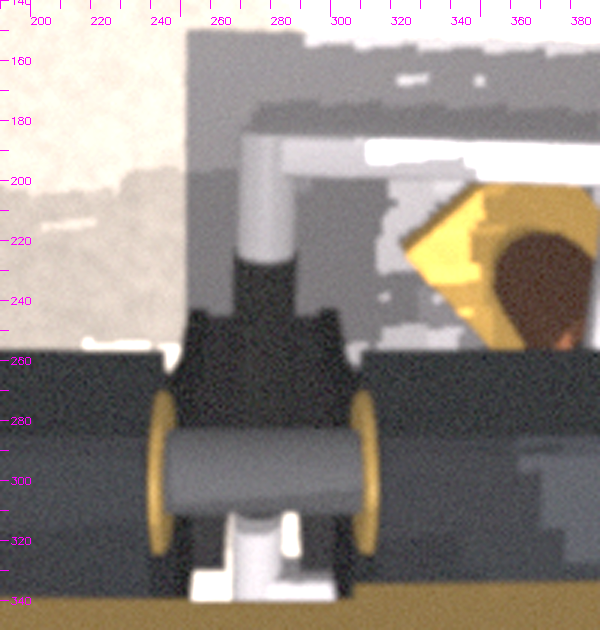

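Request:
drive_tool:
  rows:
    - [[0,0,0,0,255],[0,0,0,0,255],[0,0,0,0,255],[0,0,0,0,255]]
  grip_force: 20

```text
time: 11.1
position: [0.46, 0.0763, 0.0601]
tool_rot: [3.138, -0.154, -0.001]
ft_force: [-2.2, 0.8, 1.3]
grip_width: 0.107
```

```bash
python3 - <<'E'
from h import *
plan([])
E
```

```text
t 11.10 pos [460.   76.3  60.1] yaw -5.64 tilt 0.03 q7 -0.43 w 0.107 F [-2.2  0.8  1.3]
```

Request:
drive_tool:
  rows:
    - [[0,0,-0.012,0,255],[0.001,0,-0.03,0,255],[0.003,0,-0.05,0,255],[0.0055,0,-0.072,0,255],[0.009,0,-0.092,0,255],[0.012,0,-0.108,0,255],[0.022,0,-0.143,0,255],[0.022,0,-0.143,0,255]]
  grip_force: 30

```text
time: 12.1
position: [0.4663, 0.0754, 0.1035]
tool_rot: [3.137, -0.155, -0.002]
ft_force: [-4.2, -1.2, -1.7]
grip_width: 0.101
```

```bash
python3 - <<'E'
from h import *
plan([])
w=snap("wrist"); crop(w,(190,140,390,350),3,"pics/w11.png")
s=snap("scene"); crop(s,(260,140,350,260),5,"pics/s11.png")
E
```

```text
t 12.10 pos [466.3  75.4 103.5] yaw -5.64 tilt 0.09 q7 -0.38 w 0.101 F [-4.2 -1.2 -1.7]
```

View pics/s11.png

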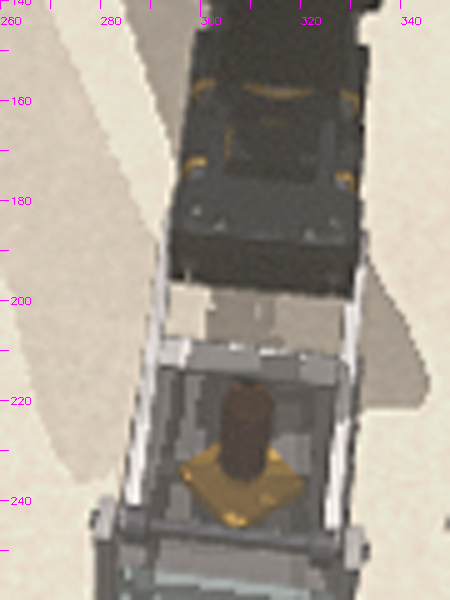

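```bash
python3 - <<'E'
from h import *
s=ctrl.get_state(); p=np.array(s["position"])
u=np.array([np.cos(np.radians(-5.6)),np.sin(np.radians(-5.6)),0]);z=np.array([0,0,1])
L=[]
a=.3
for th in np.arange(.4,2.26,.1):
    q=p+.145*((np.cos(a)-np.cos(th))*u+(np.sin(th)-np.sin(a))*z); L.append((*q,None))
plan(L)
E
```

```text
t 12.20 pos [466.1  75.5 102.8] yaw -5.63 tilt 0.09 q7 -0.38 w 0.101 F [-3.3 -0.8 -1.6]
[0.0165, 0.0, -0.0454] 0.0
[0.0375, 0.0, -0.0889] 0.0
[0.0627, 0.0001, -0.1302] 0.0
[0.0918, 0.0001, -0.1687] 0.0
[0.1247, 0.0001, -0.2041] 0.0
[0.161, 0.0001, -0.236] 0.0
[0.2002, 0.0001, -0.2642] 0.0
[0.2421, 0.0001, -0.2883] 0.0
[0.2862, 0.0001, -0.308] 0.0
[0.332, 0.0001, -0.3233] 0.0
[0.3791, 0.0, -0.334] 0.0
[0.4271, 0.0, -0.3399] 0.0
[0.4754, -0.0, -0.341] 0.0
[0.5236, -0.0, -0.3372] 0.0
[0.5711, -0.0001, -0.3287] 0.0
[0.6176, -0.0001, -0.3154] 0.0
[0.6625, -0.0001, -0.2976] 0.0
[0.7054, -0.0002, -0.2754] 0.0
[0.7458, -0.0002, -0.249] 0.0
```

First half of the arc (to about 1.1 rad), then check.

Request:
drive_tool:
  rows:
    - [[0.008,0,-0.022,0,255],[0.0165,0,-0.045,0,255],[0.0375,0,-0.089,0,255],[0.063,0,-0.13,0,255],[0.092,0,-0.169,0,255],[0.125,0,-0.204,0,255],[0.161,0,-0.236,0,255],[0.2,0,-0.264,0,255],[0.242,0,-0.288,0,255],[0.242,0,-0.288,0,255]]

```text
time: 13.45
position: [0.5407, 0.0664, 0.1925]
tool_rot: [3.135, -0.157, 0.003]
ft_force: [-8.1, -4.7, 11.3]
grip_width: 0.105
```

```bash
python3 - <<'E'
from h import *
s=ctrl.get_state(); p=np.array(s["position"])
u=np.array([np.cos(np.radians(-5.6)),np.sin(np.radians(-5.6)),0]);z=np.array([0,0,1])
L=[]
a=1.1
for th in np.arange(1.2,2.26,.1):
    q=p+.145*((np.cos(a)-np.cos(th))*u+(np.sin(th)-np.sin(a))*z); L.append((*q,None))
plan(L)
s=snap("scene"); crop(s,(240,100,360,280),3,"pics/s12.png")
E
```

```text
t 13.45 pos [540.7  66.4 192.5] yaw -5.75 tilt 0.20 q7 -0.39 w 0.105 F [-8.1 -4.7 11.3]
[0.0441, -0.0001, -0.0196] 0.0
[0.09, -0.0001, -0.0348] 0.0
[0.1372, -0.0002, -0.0453] 0.0
[0.1852, -0.0003, -0.051] 0.0
[0.2335, -0.0005, -0.0519] 0.0
[0.2816, -0.0006, -0.048] 0.0
[0.3291, -0.0008, -0.0392] 0.0
[0.3755, -0.0009, -0.0258] 0.0
[0.4204, -0.0011, -0.0079] 0.0
[0.4632, -0.0013, 0.0145] 0.0
[0.5036, -0.0014, 0.041] 0.0
```

View pics/s12.png

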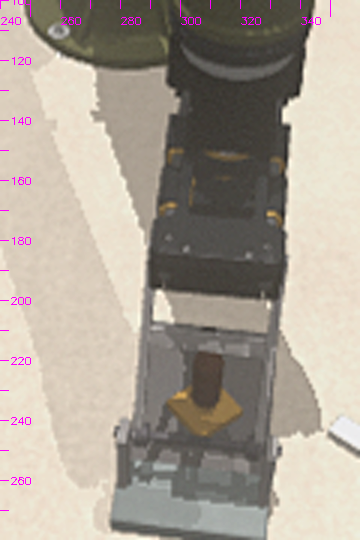

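Request:
drive_tool:
  rows:
    - [[0.02,0,-0.016,0,255],[0.042,0,-0.026,0,255],[0.088,0,-0.041,0,255],[0.136,0,-0.052,0,255],[0.185,0,-0.057,0,255],[0.234,0,-0.058,0,255],[0.283,0,-0.054,0,255],[0.33,0,-0.045,0,255],[0.33,0,-0.045,0,255]]

```text
time: 14.62
position: [0.6405, 0.0548, 0.2035]
tool_rot: [3.135, -0.161, 0.005]
ft_force: [-1.2, -6.2, 0.7]
grip_width: 0.104
```

```bash
python3 - <<'E'
from h import *
s=ctrl.get_state(); p=np.array(s["position"])
u=np.array([np.cos(np.radians(-5.6)),np.sin(np.radians(-5.6)),0]);z=np.array([0,0,1])
L=[]
a=1.8
for th in np.arange(1.9,2.31,.1):
    q=p+.145*((np.cos(a)-np.cos(th))*u+(np.sin(th)-np.sin(a))*z); L.append((*q,None))
plan(L)
s=snap("scene"); crop(s,(240,100,360,280),3,"pics/s13.png")
E
```

```text
t 14.62 pos [640.5  54.8 203.5] yaw -5.88 tilt 0.26 q7 -0.45 w 0.104 F [-1.2 -6.2  0.7]
[0.0464, -0.0003, 0.0135] 0.0
[0.0912, -0.0005, 0.0315] 0.0
[0.134, -0.0008, 0.054] 0.0
[0.1743, -0.0011, 0.0806] 0.0
[0.2118, -0.0013, 0.111] 0.0
```

View pics/s13.png

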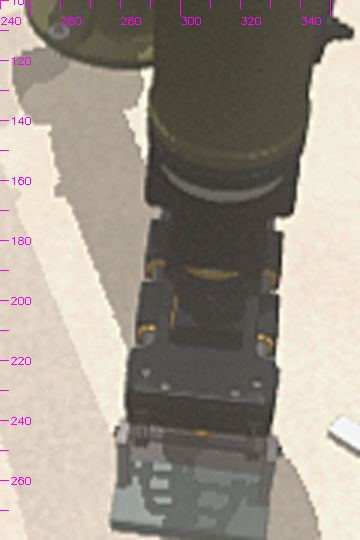

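Request:
drive_tool:
  rows:
    - [[0.023,0.004,0.006,0,255],[0.046,0.004,0.0135,0,255],[0.07,0.005,0.022,0,255],[0.091,0.005,0.0315,0,255],[0.113,0.005,0.042,0,255],[0.134,0.005,0.054,0,255],[0.155,0.005,0.067,0,255],[0.174,0.005,0.081,0,255],[0.174,0.005,0.081,0,255],[0.174,0.005,0.081,0,255]]

```text
time: 15.92
position: [0.6911, 0.049, 0.1789]
tool_rot: [3.135, -0.159, 0.004]
ft_force: [-1.6, -5.6, -0.3]
grip_width: 0.104
```

```bash
python3 - <<'E'
from h import *
plan([])
w=snap("wrist","pics/w14.png")
s=snap("scene"); crop(s,(240,120,360,300),3,"pics/s14.png")
E
```

```text
t 15.93 pos [691.1  49.  178.9] yaw -5.82 tilt 0.21 q7 -0.45 w 0.104 F [-1.6 -5.6 -0.3]
```

View pics/w14.png

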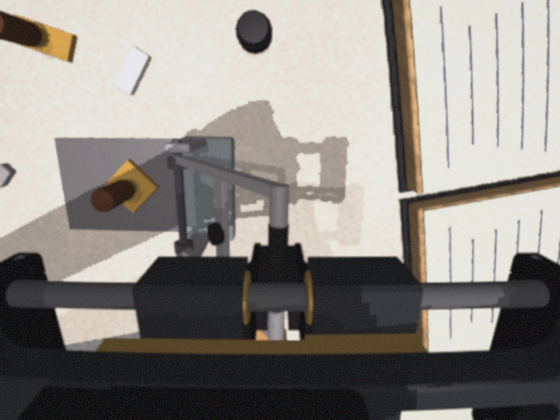

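Request:
drive_tool:
  rows:
    - [[0,0,0,0,135],[0,0,0,0,135],[0,0,0,0,135],[0,0,0,0,135],[0,0,-0.1,0,135],[0,0,-0.2,0,135],[0,0,-0.3,0,135],[0,0,-0.3,0,135]]

```text
time: 17.02
position: [0.6906, 0.0533, 0.2717]
tool_rot: [-3.137, 0.154, -0.008]
ft_force: [0.4, 0.5, 0.3]
grip_width: 0.47
```

```bash
python3 - <<'E'
from h import *
plan([])
w=snap("wrist","pics/w15.png")
E
```

```text
t 17.02 pos [690.6  53.3 271.7] yaw -5.61 tilt 0.30 q7 -0.43 w 0.470 F [0.4 0.5 0.3]
```

View pics/w15.png

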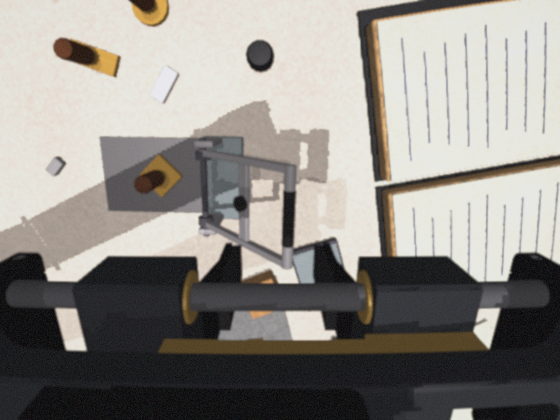

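```bash
python3 - <<'E'
from h import *
w=snap("wrist"); crop(w,(90,120,250,250),5,"pics/w16.png")
s=snap("scene"); crop(s,(270,180,350,270),8,"pics/s16.png")
plan([])
E
```

```text
t 17.18 pos [688.9  52.2 267.5] yaw -5.61 tilt 0.09 q7 -0.43 w 0.471 F [-0.2  0.4 -0.1]
```

View pics/w16.png

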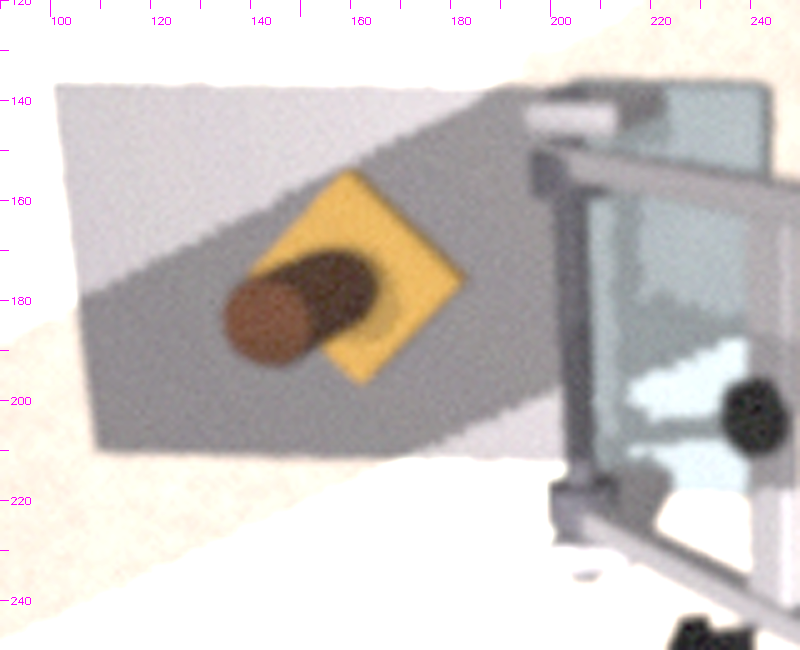

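View pics/s16.png

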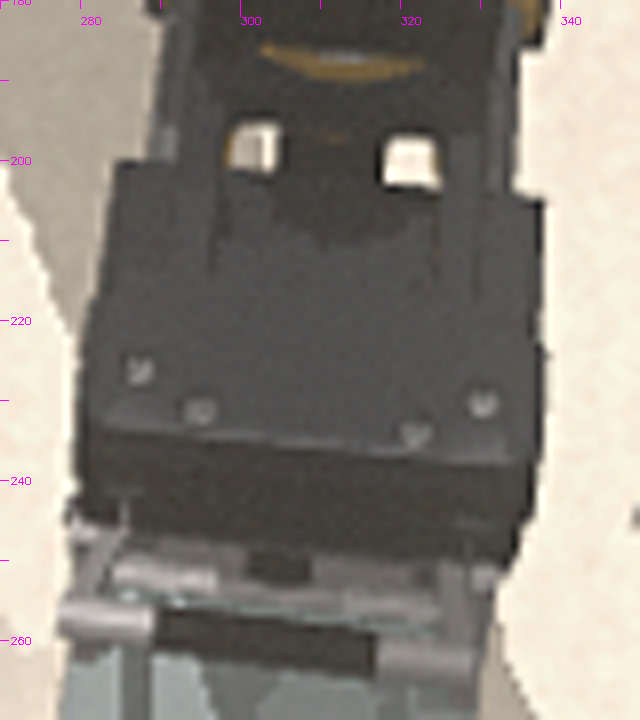

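```bash
python3 - <<'E'
from h import *
w=snap("wrist")
f=lambda l:(np.array(l,float)+.5)/5-.5+np.array([90,120])
P=unp(w,f([[349,170],[465,278],[361,385]]),.01);print(P.round(4), np.linalg.norm(P[0]-P[1]),np.linalg.norm(P[1]-P[2]),'ctr',(P[0]+P[2])/2)
d=P[1]-P[0];e=P[1]-P[2];print(np.degrees(np.arctan2(d[1],d[0])),np.degrees(np.arctan2(e[1],e[0])))
print(unp(w,f([[270,320]]),.07))
plan([(.526,.069,.267,84.4),(.526,.069,.13,84.4)])
E
```

```text
[[0.5303 0.0989 0.01  ]
 [0.557  0.0659 0.01  ]
 [0.5213 0.0385 0.01  ]] 0.042456503445147696 0.044971144901272485 ctr [0.52579893 0.06868879 0.01      ]
-51.02554197604746 37.5932030743748
[[0.52693681 0.06960362 0.07      ]]
t 17.23 pos [688.8  52.1 267.1] yaw -5.62 tilt 0.12 q7 -0.43 w 0.468 F [ 0.9  0.  -0.9]
[-0.5456, -0.0031, 0.0016] -0.5001
[-0.5447, -0.0034, 0.4583] -0.5001
```

Request:
drive_tool:
  rows:
    - [[-0.1,0,0,-0.06,80],[-0.2,0,0,-0.12,80],[-0.35,0,0,-0.18,80],[-0.5,0,0,-0.24,80],[-0.545,-0.003,0,-0.3,80],[-0.545,-0.003,0,-0.36,80],[-0.545,-0.003,0.1,-0.42,80],[-0.545,-0.003,0.2,-0.48,80],[-0.545,-0.003,0.3,-0.5,80],[-0.545,-0.003,0.4,-0.5,80],[-0.545,-0.003,0.45,-0.5,80],[-0.545,-0.003,0.45,-0.5,80],[-0.545,-0.003,0.45,-0.5,80]]
  grip_force: 20

```text
time: 18.85
position: [0.5274, 0.0694, 0.1346]
tool_rot: [2.327, 2.109, 0.002]
ft_force: [0.6, 0.1, -0.2]
grip_width: 0.686
```

```bash
python3 - <<'E'
from h import *
plan([(.5263,.069,.13,84.4),(.5263,.069,.037,84.4)])
w=snap("wrist","pics/w17.png")
print(proj(w,np.array([.5263,.069,.07])))
E
```

```text
t 18.85 pos [527.4  69.4 134.6] yaw 84.37 tilt 0.08 q7 1.08 w 0.686 F [ 0.6  0.1 -0.2]
[-0.0017, -0.0036, 0.0152] -0.0001
[-0.0018, -0.0041, 0.3252] -0.0001
[277.78124426 218.66110396]
```

View pics/w17.png

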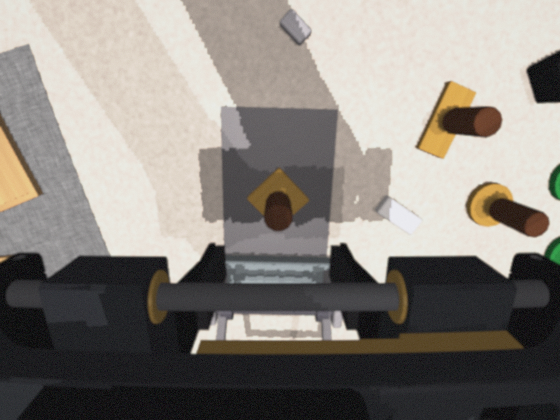

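Request:
drive_tool:
  rows:
    - [[-0.002,-0.004,0.1,0,80],[-0.002,-0.004,0.2,0,80],[-0.002,-0.004,0.28,0,80],[-0.002,-0.004,0.325,0,80],[-0.002,-0.004,0.325,0,80],[-0.002,-0.004,0.325,0,120],[-0.002,-0.004,0.325,0,160],[-0.002,-0.004,0.325,0,255],[-0.002,-0.004,0.325,0,255],[-0.002,-0.004,0.325,0,255],[-0.002,-0.004,0.325,0,255]]
  grip_force: 25

```text
time: 20.27
position: [0.5257, 0.0689, 0.0363]
tool_rot: [2.328, 2.11, 0.001]
ft_force: [-0.5, 0.4, 1.6]
grip_width: 0.266
```

```bash
python3 - <<'E'
from h import *
plan([(.5263,.069,.16,84.4),(.6022,-.2628,.16,47.8)])
E
```

```text
t 20.27 pos [525.7  68.9  36.3] yaw 84.38 tilt 0.02 q7 0.97 w 0.266 F [-0.5  0.4  1.6]
[0.0007, 0.0022, -0.4124] -0.0001
[-1.0752, 0.3623, -0.4125] 0.2032
```

Request:
drive_tool:
  rows:
    - [[0,0,-0.03,0,255],[0,0,-0.1,0,255],[0,0,-0.2,0,255],[0,0,-0.3,0,255],[0,0,-0.35,0,255],[0,0,-0.35,0,255]]

```text
time: 21.02
position: [0.5262, 0.0686, 0.1423]
tool_rot: [2.327, 2.108, 0.002]
ft_force: [-0.3, 0.7, -2.3]
grip_width: 0.27
```

```bash
python3 - <<'E'
from h import *
plan([(.6022,-.2628,.14,47.8)])
w=snap("wrist","pics/w18.png")
E
```

```text
t 21.02 pos [526.2  68.6 142.3] yaw 84.34 tilt 0.14 q7 1.08 w 0.270 F [-0.3  0.7 -2.3]
[-1.0742, 0.3608, 0.0093] 0.203
```

View pics/w18.png

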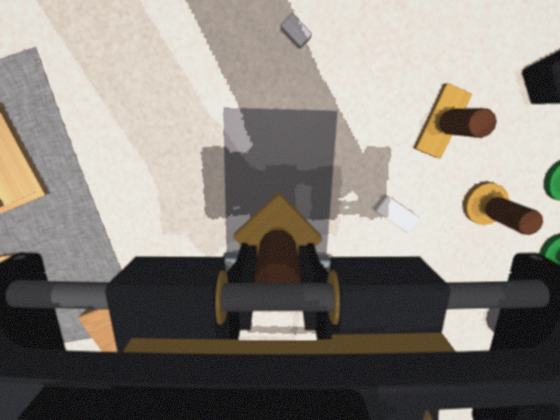

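Request:
drive_tool:
  rows:
    - [[-0.1,0,0,0,255],[-0.25,0,0,0.03,255],[-0.4,0,0,0.06,255],[-0.55,0.05,0,0.09,255],[-0.7,0.15,0,0.12,255],[-0.85,0.25,0,0.15,255],[-0.95,0.32,0,0.18,255],[-1,0.36,0,0.203,255],[-1,0.36,0,0.203,255],[-1,0.36,0,0.203,255]]

```text
time: 22.32
position: [0.6027, -0.2387, 0.14]
tool_rot: [-2.868, -1.277, 0.002]
ft_force: [0.0, -0.2, -2.1]
grip_width: 0.265
```

```bash
python3 - <<'E'
from h import *
plan([(.6022,-.2628,.12,47.8)])
w=snap("wrist","pics/w19.png")
print(proj(w,np.array([[.6022,-.2628,.009],[.6394,-.222,.009],[.643,-.2996,.009],[.5656,-.3033,.009],[.561,-.2264,.009]])))
E
```

```text
t 22.32 pos [ 602.7 -238.7  140. ] yaw 47.99 tilt 0.15 q7 0.92 w 0.265 F [ 0.  -0.2 -2.1]
[-0.061, 0.0526, 0.0667] 0.0011
[[259.86523278 213.88163085]
 [314.27317755 214.15082024]
 [260.72620715 263.12023216]
 [206.24626158 213.82884429]
 [258.38594745 159.47941728]]
```

View pics/w19.png

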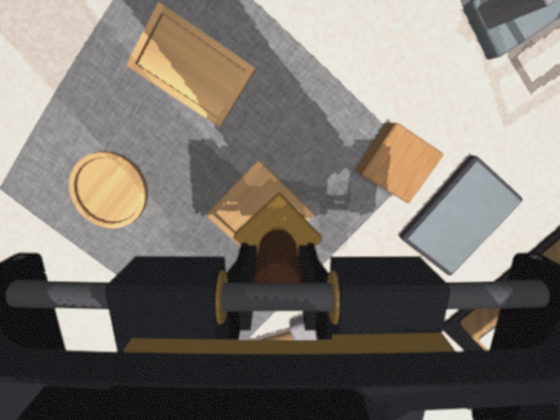

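Request:
drive_tool:
  rows:
    - [[-0.061,0.052,0,0,255],[-0.061,0.052,0.05,0,255],[-0.061,0.052,0.15,0,255],[-0.061,0.052,0.25,0,255],[-0.061,0.052,0.3,0,255],[-0.061,0.052,0.32,0,255],[-0.061,0.052,0.32,0,255],[-0.061,0.052,0.32,0,255]]

```text
time: 23.38
position: [0.6036, -0.2647, 0.0464]
tool_rot: [2.871, 1.273, 0.002]
ft_force: [0.7, 0.5, -2.7]
grip_width: 0.268
```

```bash
python3 - <<'E'
from h import *
plan([(.6022,-.2628,.0395,47.8)])
E
```

```text
t 23.38 pos [ 603.6 -264.7   46.4] yaw 47.83 tilt 0.11 q7 0.91 w 0.268 F [ 0.7  0.5 -2.7]
[0.0015, -0.0079, 0.0229] 0.0001
```

Request:
drive_tool:
  rows:
    - [[0.001,-0.007,0.01,0,255],[0.001,-0.007,0.018,0,255],[0.001,-0.007,0.023,0,255],[0.001,-0.007,0.023,0,255],[0.001,-0.007,0.023,0,255]]

```text
time: 24.0
position: [0.6016, -0.2627, 0.0393]
tool_rot: [2.871, 1.273, -0.0]
ft_force: [-3.9, 1.4, 5.0]
grip_width: 0.265
```

```bash
python3 - <<'E'
from h import *
plan([(.6022,-.2628,.0395,47.8)])
E
```

```text
t 24.00 pos [ 601.6 -262.7   39.3] yaw 47.83 tilt 0.03 q7 0.90 w 0.265 F [-3.9  1.4  5. ]
[0.0012, 0.0016, -0.0006] 0.0002
```

Request:
drive_tool:
  rows:
    - [[0,0,0,0,200],[0,0,0,0,120],[0,0,0,0,80],[0,0,0,0,80],[0,0,-0.05,0,80],[0,0,-0.2,0,80],[0,0,-0.4,0,80],[0,0,-0.5,0,80],[0,0,-0.5,0,80]]

```text
time: 25.12
position: [0.6036, -0.2631, 0.1928]
tool_rot: [2.867, 1.272, 0.007]
ft_force: [0.8, 0.9, 0.1]
grip_width: 0.686
```

```bash
python3 - <<'E'
from h import *
plan([(.56,0.02,.19,0),(.4648,.2306,.14,-26)])
w=snap("wrist","pics/w20.png")
E
```

```text
t 25.12 pos [ 603.6 -263.1  192.8] yaw 47.84 tilt 0.40 q7 0.97 w 0.686 F [0.8 0.9 0.1]
[0.6019, -0.7411, 0.0055] 0.2658
[0.909, -1.4487, 0.1679] 0.4102
```

View pics/w20.png

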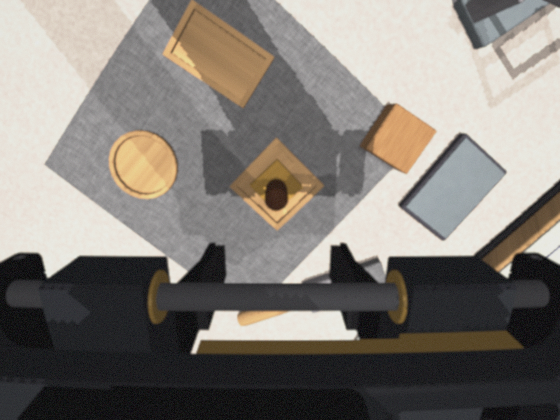

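Request:
drive_tool:
  rows:
    - [[0.1,-0.15,-0.05,0.04,80],[0.22,-0.3,-0.1,0.08,80],[0.33,-0.48,-0.1,0.13,80],[0.45,-0.66,-0.1,0.18,80],[0.57,-0.83,-0.1,0.23,80],[0.67,-1,-0.1,0.28,80],[0.75,-1,-0.1,0.33,80],[0.82,-1,-0.1,0.38,80],[0.86,-1,-0.1,0.41,80],[0.86,-1,-0.1,0.41,80],[0.86,-1,-0.1,0.41,80],[0.86,-1,-0.1,0.41,80]]

```text
time: 26.68
position: [0.552, 0.1289, 0.218]
tool_rot: [3.06, -0.706, -0.0]
ft_force: [0.4, 0.3, -0.1]
grip_width: 0.688
```

```bash
python3 - <<'E'
from h import *
plan([(.4648,.2306,.13,-26.2)])
E
```

```text
t 26.68 pos [552.  128.9 218. ] yaw -25.97 tilt 0.05 q7 -0.88 w 0.688 F [ 0.4  0.3 -0.1]
[-0.4096, -0.1777, 0.2931] 0.0013
```

Request:
drive_tool:
  rows:
    - [[-0.2,-0.09,0,0,80],[-0.41,-0.178,0.1,0,80],[-0.41,-0.178,0.2,0,80],[-0.41,-0.178,0.29,0,80],[-0.41,-0.178,0.29,0,80],[-0.41,-0.178,0.29,0,80],[-0.41,-0.178,0.29,0,80]]

```text
time: 27.55
position: [0.4662, 0.2317, 0.1325]
tool_rot: [-3.06, 0.707, -0.003]
ft_force: [0.4, -0.2, -0.4]
grip_width: 0.688
```

```bash
python3 - <<'E'
from h import *
plan([(.4648,.2306,.037,-26.2)])
w=snap("wrist","pics/w21.png")
print(proj(w,np.array([[.4648,.2306,.07],[.552,.2818,.07]])))
E
```

```text
t 27.55 pos [466.2 231.7 132.5] yaw -26.02 tilt 0.13 q7 -1.12 w 0.688 F [ 0.4 -0.2 -0.4]
[-0.0032, 0.0058, 0.3185] 0.001
[[275.39518395 222.33645536]
 [352.86118162 111.12253579]]
```

View pics/w21.png

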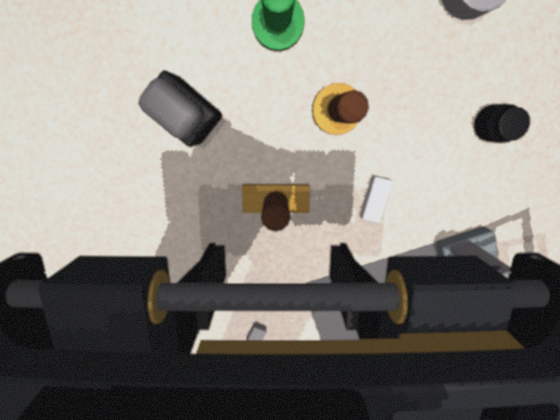

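Request:
drive_tool:
  rows:
    - [[-0.003,0.001,0.1,0,80],[-0.003,0.001,0.2,0,80],[-0.003,0.001,0.28,0,80],[-0.003,0.001,0.319,0,80],[-0.003,0.001,0.319,0,80],[-0.003,0.001,0.319,0,120],[-0.003,0.001,0.319,0,160],[-0.003,0.001,0.319,0,255],[-0.003,0.001,0.319,0,255],[-0.003,0.001,0.319,0,255],[-0.003,0.001,0.319,0,255]]
  grip_force: 25

```text
time: 28.98
position: [0.4644, 0.2317, 0.0356]
tool_rot: [3.061, -0.706, 0.0]
ft_force: [0.7, -0.6, 1.7]
grip_width: 0.268
```

```bash
python3 - <<'E'
from h import *
plan([(.4648,.2306,.14,-26.2)])
E
```

```text
t 28.98 pos [464.4 231.7  35.6] yaw -25.97 tilt 0.02 q7 -1.23 w 0.268 F [ 0.7 -0.6  1.7]
[0.0029, 0.0026, -0.348] 0.0013
```

Request:
drive_tool:
  rows:
    - [[0,0,-0.03,0,255],[0,0,-0.1,0,255],[0,0,-0.25,0,255],[0,0,-0.38,0,255],[0,0,-0.4,0,255],[0,0,-0.4,0,255]]

```text
time: 29.72
position: [0.4641, 0.2315, 0.1558]
tool_rot: [3.061, -0.706, 0.001]
ft_force: [0.1, -0.6, -1.6]
grip_width: 0.269
```

```bash
python3 - <<'E'
from h import *
plan([(.47,0.0,.155,-6),(.4567,-.2146,.155,14.3)])
E
```

```text
t 29.73 pos [464.1 231.5 155.8] yaw -25.98 tilt 0.06 q7 -1.10 w 0.269 F [ 0.1 -0.6 -1.6]
[0.3556, 0.685, 0.0031] -0.111
[0.6292, 1.3475, 0.0035] -0.2238
```

Request:
drive_tool:
  rows:
    - [[0.06,0.1,0,-0.02,255],[0.14,0.25,0,-0.05,255],[0.22,0.41,0,-0.08,255],[0.3,0.57,0,-0.11,255],[0.37,0.73,0,-0.14,255],[0.45,0.88,0,-0.17,255],[0.5,1,0,-0.2,255],[0.56,1,0,-0.224,255],[0.56,1,0,-0.224,255],[0.56,1,0,-0.224,255]]

```text
time: 30.98
position: [0.4828, -0.1103, 0.1544]
tool_rot: [-3.115, -0.393, 0.004]
ft_force: [0.5, 0.8, -2.1]
grip_width: 0.269
```

```bash
python3 - <<'E'
from h import *
plan([(.4567,-.2146,.155,14.3),(.4567,-.2146,.05,14.3)])
E
```

```text
t 30.98 pos [ 482.8 -110.3  154.4] yaw 14.37 tilt 0.16 q7 0.38 w 0.269 F [ 0.5  0.8 -2.1]
[-0.1705, 0.3152, -0.0022] 0.0004
[-0.1697, 0.3159, 0.3478] 0.0004
```

Request:
drive_tool:
  rows:
    - [[-0.08,0.15,0,0,255],[-0.17,0.315,0,0,255],[-0.17,0.315,0.1,0,255],[-0.17,0.315,0.18,0,255],[-0.17,0.315,0.2,0,255],[-0.17,0.315,0.2,0,255]]

```text
time: 31.72
position: [0.4578, -0.215, 0.0957]
tool_rot: [-3.117, -0.394, 0.001]
ft_force: [-1.0, 0.6, -1.7]
grip_width: 0.263
```

```bash
python3 - <<'E'
from h import *
plan([(.4567,-.2146,.0388,14.3)])
w=snap("wrist","pics/w22.png")
E
```

```text
t 31.73 pos [ 457.8 -215.    95.7] yaw 14.40 tilt 0.02 q7 0.55 w 0.263 F [-1.   0.6 -1.7]
[-0.0032, -0.0023, 0.1896] 0.0006
```

View pics/w22.png

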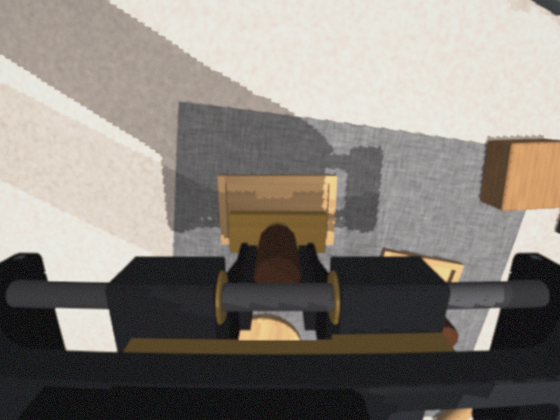

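Request:
drive_tool:
  rows:
    - [[-0.003,-0.002,0.07,0,255],[-0.003,-0.002,0.14,0,255],[-0.003,-0.002,0.17,0,255],[-0.003,-0.002,0.183,0,255],[-0.003,-0.002,0.19,0,255],[-0.003,-0.002,0.19,0,255],[-0.003,-0.002,0.19,0,255]]

```text
time: 32.65
position: [0.4571, -0.2156, 0.039]
tool_rot: [3.116, 0.392, 0.001]
ft_force: [0.4, 0.5, -1.6]
grip_width: 0.269
```

```bash
python3 - <<'E'
from h import *
plan([(.4567,-.2146,.0388,14.3)])
E
```

```text
t 32.65 pos [ 457.1 -215.6   39. ] yaw 14.34 tilt 0.05 q7 0.50 w 0.269 F [ 0.4  0.5 -1.6]
[-0.0006, -0.0035, 0.0006] 0.0002
```

Request:
drive_tool:
  rows:
    - [[0,-0.002,0.003,0,255],[0,-0.002,0.003,0,255],[0,-0.002,0.003,0,220],[0,-0.002,0.003,0,150],[0,-0.002,0.003,0,80],[0,-0.002,0.003,0,80],[0,-0.002,-0.05,0,80],[0,-0.002,-0.2,0,80],[0,-0.002,-0.4,0,80],[0,-0.002,-0.5,0,80],[0,-0.002,-0.5,0,80]]

```text
time: 34.02
position: [0.4587, -0.2155, 0.1923]
tool_rot: [3.112, 0.392, 0.008]
ft_force: [-1.1, 0.4, -1.3]
grip_width: 0.685
```

```bash
python3 - <<'E'
from h import *
plan([(.46,0.08,.19,0),(.552,.282,.19,-60)])
w=snap("wrist","pics/w23.png")
E
```

```text
t 34.02 pos [ 458.7 -215.5  192.3] yaw 14.36 tilt 0.39 q7 0.61 w 0.685 F [-1.1  0.4 -1.3]
[0.2485, -0.9531, 0.0037] 0.0798
[0.7125, -1.5294, 0.0027] 0.4131
```

View pics/w23.png

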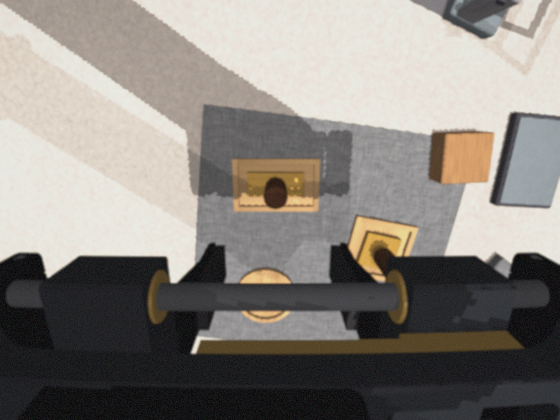

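Request:
drive_tool:
  rows:
    - [[0.05,-0.15,-0.05,0.02,80],[0.1,-0.35,-0.1,0.04,80],[0.18,-0.55,-0.1,0.08,80],[0.26,-0.75,-0.1,0.08,80],[0.35,-0.95,-0.1,0.08,80],[0.45,-1,-0.1,0.08,80],[0.55,-1,-0.1,0.08,80],[0.55,-1,-0.1,0.08,80],[0.55,-1,-0.1,0.08,80]]

```text
time: 35.2
position: [0.541, 0.1166, 0.2173]
tool_rot: [-3.141, 0.001, 0.005]
ft_force: [-0.1, -0.4, 0.4]
grip_width: 0.686
```

```bash
python3 - <<'E'
from h import *
plan([(.552,.282,.2,0)])
E
```

```text
t 35.20 pos [541.  116.6 217.3] yaw -0.03 tilt 0.17 q7 -0.42 w 0.686 F [-0.1 -0.4  0.4]
[0.0366, -0.5514, 0.0577] -0.0002
```

Request:
drive_tool:
  rows:
    - [[0.037,-0.2,0,0,80],[0.037,-0.4,0.1,0,80],[0.037,-0.55,0.2,0,80],[0.037,-0.55,0.28,0,80],[0.037,-0.55,0.28,0,80],[0.037,-0.55,0.28,0,80],[0.037,-0.55,0.28,0,80]]

```text
time: 36.08
position: [0.5546, 0.2808, 0.1361]
tool_rot: [-3.141, 0.005, -0.004]
ft_force: [-0.6, -0.2, 0.8]
grip_width: 0.686
```

```bash
python3 - <<'E'
from h import *
w=snap("wrist","pics/w24.png")
plan([(.552,.282,.037,0)])
print(proj(w,np.array([[.552,.282,.07],[.552,.282,.01]])))
E
```

```text
t 36.12 pos [554.5 280.9 135.9] yaw -0.16 tilt 0.13 q7 -0.81 w 0.685 F [-1.   0.4  1.3]
[-0.009, -0.0034, 0.3297] -0.0009
[[273.64160843 217.3270691 ]
 [274.22872113 198.46161504]]
```

View pics/w24.png

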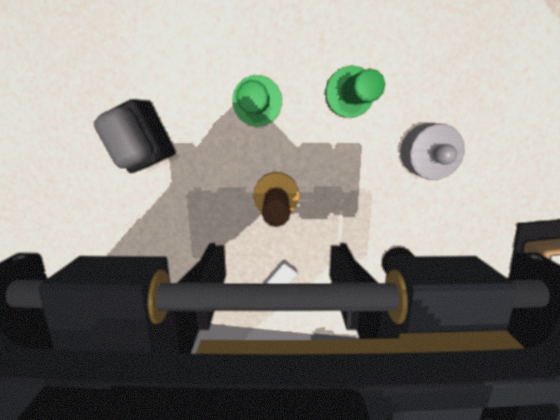

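Request:
drive_tool:
  rows:
    - [[-0.005,-0.009,0.1,0,80],[-0.005,-0.009,0.2,0,80],[-0.005,-0.009,0.28,0,80],[-0.005,-0.009,0.329,0,80],[-0.005,-0.009,0.329,0,80],[-0.005,-0.009,0.329,0,120],[-0.005,-0.009,0.329,0,160],[-0.005,-0.009,0.329,0,255],[-0.005,-0.009,0.329,0,255],[-0.005,-0.009,0.329,0,255],[-0.005,-0.009,0.329,0,255]]
  grip_force: 25

```text
time: 37.5
position: [0.5524, 0.2844, 0.036]
tool_rot: [-3.141, 0.002, -0.001]
ft_force: [0.5, -0.3, -0.4]
grip_width: 0.268
```

```bash
python3 - <<'E'
from h import *
plan([])
E
```

```text
t 37.50 pos [552.4 284.4  36. ] yaw -0.06 tilt 0.05 q7 -0.88 w 0.268 F [ 0.5 -0.3 -0.4]
```

Request:
drive_tool:
  rows:
    - [[0,0,-0.03,0,255],[0,0,-0.1,0,255],[0,0,-0.25,0,255],[0,0.05,-0.4,0,255],[-0.03,0.2,-0.5,0,255],[-0.06,0.38,-0.55,0,255],[-0.09,0.56,-0.55,0,255],[-0.12,0.74,-0.55,0,255],[-0.15,0.9,-0.55,0,255],[-0.15,1,-0.55,0,255],[-0.15,1,-0.55,0,255],[-0.15,1,-0.55,0,255]]

```text
time: 39.0
position: [0.5067, -0.0141, 0.2016]
tool_rot: [-3.141, -0.001, -0.001]
ft_force: [0.1, 0.1, -2.6]
grip_width: 0.266
```

```bash
python3 - <<'E'
from h import *
plan([(.48,-.3608,.19,0)])
E
```

```text
t 39.00 pos [506.7 -14.1 201.6] yaw 0.04 tilt 0.04 q7 -0.08 w 0.266 F [ 0.1  0.1 -2.6]
[-0.0899, 1.1558, 0.0383] 0.0002
```

Request:
drive_tool:
  rows:
    - [[-0.02,0.15,0,0,255],[-0.04,0.33,0,0,255],[-0.05,0.51,0,0,255],[-0.07,0.69,0,0,255],[-0.09,0.86,0,0,255],[-0.09,1,0,0,255],[-0.09,1,0.1,0,255],[-0.09,1,0.1,0,255],[-0.09,1,0.1,0,255]]

```text
time: 40.12
position: [0.4808, -0.3138, 0.1719]
tool_rot: [-3.142, -0.004, -0.002]
ft_force: [-0.7, -0.8, -1.9]
grip_width: 0.271
```

```bash
python3 - <<'E'
from h import *
plan([(.4803,-.3608,.08,0),(.4803,-.3608,.038,0)])
E
```

```text
t 40.12 pos [ 480.8 -313.8  171.9] yaw 0.13 tilt 0.06 q7 0.38 w 0.271 F [-0.7 -0.8 -1.9]
[-0.0022, 0.1567, 0.3063] 0.0007
[-0.0024, 0.1567, 0.4463] 0.0007
```

Request:
drive_tool:
  rows:
    - [[-0.002,0.08,0,0,255],[-0.002,0.156,0,0,255],[-0.002,0.156,0.1,0,255],[-0.002,0.156,0.2,0,255],[-0.002,0.156,0.26,0,255],[-0.002,0.156,0.26,0,255],[-0.002,0.156,0.26,0,255]]

```text
time: 41.0
position: [0.4796, -0.3631, 0.0941]
tool_rot: [3.14, -0.002, 0.003]
ft_force: [-0.4, -0.3, -1.5]
grip_width: 0.267
```

```bash
python3 - <<'E'
from h import *
plan([(.4803,-.3608,.0388,0)])
w=snap("wrist","pics/w25.png")
E
```

```text
t 41.00 pos [ 479.6 -363.1   94.1] yaw -0.07 tilt 0.12 q7 0.39 w 0.267 F [-0.4 -0.3 -1.5]
[0.002, -0.0078, 0.1843] -0.0004
```

View pics/w25.png

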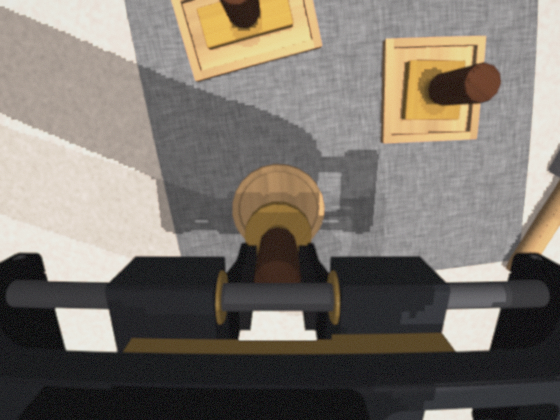

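Request:
drive_tool:
  rows:
    - [[0.002,-0.006,0.07,0,255],[0.002,-0.006,0.14,0,255],[0.002,-0.006,0.17,0,255],[0.002,-0.006,0.18,0,255],[0.002,-0.006,0.186,0,255],[0.002,-0.006,0.186,0,255],[0.002,-0.006,0.186,0,255]]

```text
time: 41.92
position: [0.4793, -0.3601, 0.0387]
tool_rot: [3.141, -0.001, -0.002]
ft_force: [-4.9, 2.9, 9.0]
grip_width: 0.271
```

```bash
python3 - <<'E'
from h import *
plan([(.4803,-.3608,.0388,0)])
E
```

```text
t 41.92 pos [ 479.3 -360.1   38.7] yaw -0.04 tilt 0.07 q7 0.35 w 0.271 F [-4.9  2.9  9. ]
[0.0035, 0.0023, -0.0004] -0.0002
```

Request:
drive_tool:
  rows:
    - [[0,0,-0.001,0,220],[0,0,-0.001,0,150],[0,0,-0.001,0,80],[0,0,-0.001,0,80],[0,0,-0.05,0,80],[0,0,-0.2,0,80],[0,0,-0.4,0,80],[0,0,-0.55,0,80],[0,0.2,-0.55,0,80],[0,0.4,-0.55,0,80],[0,0.6,-0.55,0,80],[0,0.8,-0.55,0,80],[0,0.8,-0.55,0,80],[0,0.8,-0.55,0,80]]

```text
time: 43.68
position: [0.4797, -0.5998, 0.2023]
tool_rot: [-3.14, 0.001, -0.002]
ft_force: [0.2, 0.6, 0.3]
grip_width: 0.684
```

```bash
python3 - <<'E'
from h import *
plan([])
t=snap("top"); crop(t,(310,125,450,275),4,"pics/t30.png"); crop(t,(220,110,300,250),4,"pics/t31.png")
s=snap("scene","pics/s30.png"); crop(s,(90,170,250,310),5,"pics/s31.png")
E
```

```text
t 43.67 pos [ 479.7 -599.8  202.3] yaw -0.03 tilt 0.10 q7 0.67 w 0.684 F [0.2 0.6 0.3]
```

View pics/t30.png

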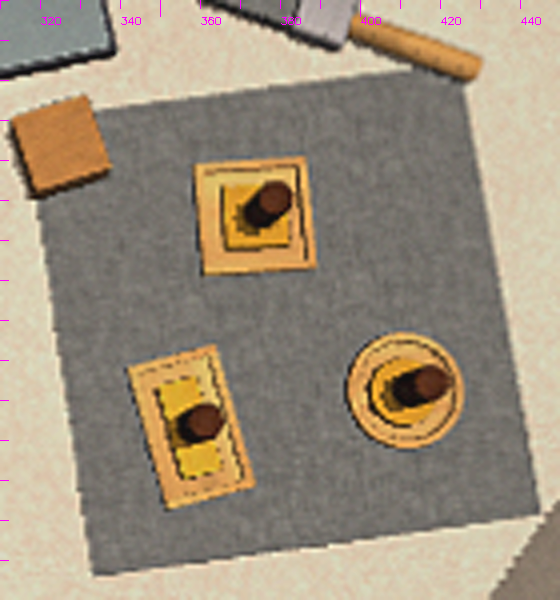

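View pics/s30.png

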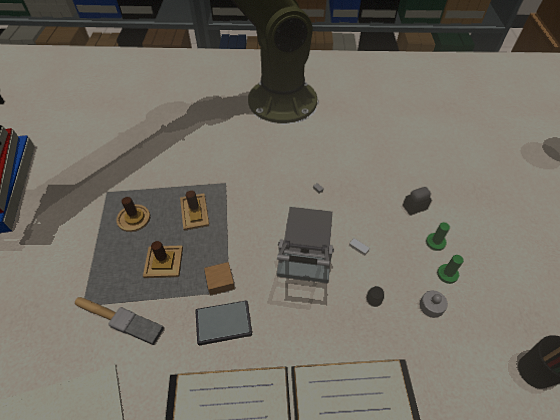

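View pics/s31.png

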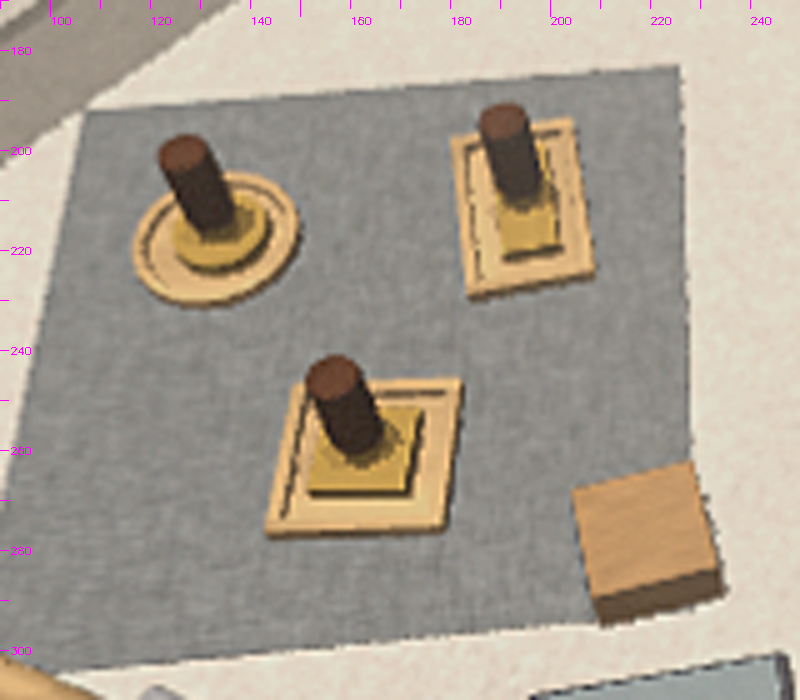

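View pics/t31.png

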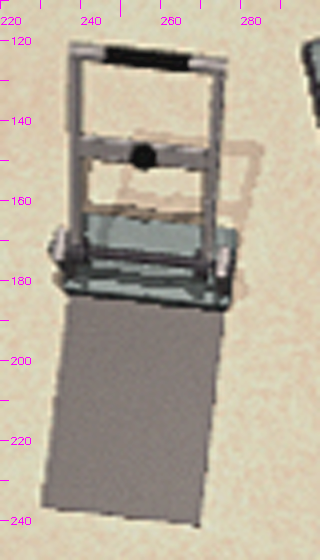

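```bash
python3 - <<'E'
from h import *
t=snap("top");s=snap("scene")
f=lambda l,o,k:(np.array(l,float)+.5)/k-.5+np.array(o)
a=f([[431,384],[205,423],[275,200]],(310,125),4);b=f([[184,153],[505,120],[335,377]],(90,170),5)
T=np.array([[480.5,-360.8],[456.7,-214.6],[602.3,-262.8]])
for d,q in((t,a),(s,b)): print(((unp(d,q,.073)[:,:2]*1000)-T).round(1).tolist())
for i in range(3): X,r=tri([(t,a[i]),(s,b[i])]);print(X.round(4),r)
# bar open
print(unp(t,f([[148,57]],(220,110),4),.186))
plan([])
E
```

```text
[[-2.5, 3.2], [-2.0, 3.1], [-3.1, 0.8]]
[[-1.2, 2.2], [-0.8, 2.2], [-1.0, 0.3]]
[ 0.4783 -0.3587  0.0717] [ 0.25 -0.06  0.23  0.02]
[ 0.4548 -0.2123  0.0717] [ 0.23 -0.04  0.21  0.01]
[ 0.5998 -0.263   0.0706] [ 0.19 -0.04  0.16  0.01]
[[0.70032387 0.04638548 0.186     ]]
t 43.88 pos [ 480.2 -599.   203.5] yaw 0.08 tilt 0.08 q7 0.67 w 0.689 F [ 0.   0.5 -0.2]
```

All three handle tops are within 4 mm of their tray centres at about 72 mm high, and the bar is at its open-stop position. I'm handing in.

```bash
python3 -c "
from bench import ctrl
print(ctrl.close_job())"
```

```text
the job is handed in; nothing more can be done
None
```

All three stamps are in their matching trays and the hold-down arm stands open by itself. I handed the job in at about 44 s of the 122 s allowed; closing reported no verdict.

- **Hold-down arm:** I lifted it by its bar over to about 2.2 rad with the square stamp still standing under it, then let go. Two earlier pinches of the bar slipped off because the jaws were not deep enough. Gripping about 15 mm deeper held. The highest wrist force I read was about 14 N, during the swing.
- **Stamps:** The square, oblong and round brass stamps each stand upright on the floor of their tray. The two green look-alikes were not touched.
- **Last checks:** In the top and scene pictures the handle tops lie within about 4 mm of the tray centres, at 71–72 mm high against the expected 73 mm. The bar is at about x = 0.70 m, its open-stop position. The gripper is clear of everything, with wrist force near zero.
- **Disagreement:** The two cameras differed by 1–2 mm, which is within their calibration.

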